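# Make up two perfume-bottle sample sets

## Task

Make up the two sample sets from the stock on the orange mat, one thing to a compartment: the long tray gets the tall round bottle and the flat bottle in its two large end compartments and the round cap in the small middle one; the short tray gets the square bottle in its larger compartment and the square cap in its smaller one. Stand everything upright on the tray floor and set the glass down without dropping it. Leave the squat bottle and the ball-shaped cap standing where they are.

Things in the scene. Friction and masses are not known exactly. Their poses are not given: they have to be found in the camera images.
- round_bottle: the tall round perfume bottle: plain cylinder 36 mm in diameter, 85 mm to its bevelled shoulder (side straight up to 77 mm), 99 mm over all, about 130 g; clear glass with an open threaded neck 17 mm wide (21 mm at its collar) and 14 mm tall in the middle of its top. Origin: centre of the underside, z up when it stands. Loose, starts upright on the mat, which is 3 mm thick.
- flat_bottle: the flat perfume bottle: rectangular block 48 mm (its x) by 26 mm (its y), 72 mm high, 86 mm over all, about 130 g; clear glass with an open threaded neck 17 mm wide (21 mm at its collar) and 14 mm tall in the middle of its top. Origin: centre of the underside, z up when it stands. Loose, starts upright on the mat, which is 3 mm thick.
- square_bottle: the square perfume bottle: block 40 by 40 mm, 56 mm high, 70 mm over all, about 140 g; clear glass with an open threaded neck 17 mm wide (21 mm at its collar) and 14 mm tall in the middle of its top. Origin: centre of the underside, z up when it stands. Loose, starts upright on the mat, which is 3 mm thick.
- squat_bottle: the squat round perfume bottle, which stays: bulging body 50 mm in diameter, 42 mm high, 56 mm over all; clear glass with an open threaded neck 17 mm wide (21 mm at its collar) and 14 mm tall in the middle of its top. Origin: centre of the underside, z up when it stands. Loose, starts upright on the mat, which is 3 mm thick.
- round_cap: the round overcap: black upright cylinder, 28 mm in diameter, 40 mm high, flat top, thin steel band near its foot, about 35 g. Origin: centre of the underside (open end, down), z up. Loose, starts upright on the mat, which is 3 mm thick.
- square_cap: the square overcap: black block 34 by 34 mm, 36 mm high, flat top, thin steel band near its foot, about 40 g. Origin: centre of the underside (open end, down), z up. Loose, starts upright on the mat, which is 3 mm thick.
- ball_cap: the ball-shaped overcap that stays: black ball 36 mm in diameter on a 25 mm wide collar, 40 mm high over all (the small steel ring and plug gauges standing among the stock, up to 52 mm high, are shop tools). Origin: centre of the underside (open end, down), z up. Loose, starts upright on the mat, which is 3 mm thick.
- long_tray: the long board sample tray, three compartments in a row along its x, fixed to the bench: 198 mm (x) by 74 mm (y) outside. Origin: centre of its underside, on the bench. Floor 4 mm above it; walls and partitions 4 mm thick, tops 16 mm above the bench. Large end compartments (66 by 66 mm inside) centred at x = +62 and -62 mm, small middle one (50 mm in x, 66 in y) at x = 0.
- short_tray: the short board sample tray, two compartments in a row along its x, fixed to the bench, turned any way round: 128 mm (x) by 74 mm (y) outside. Origin: centre of its underside. Floor 4 mm above the bench; walls and partition 4 mm thick, their tops 16 mm above the bench. The larger compartment (66 by 66 mm inside) is centred at x = +27 mm, the smaller one (50 mm in x by 66 mm in y) at x = -35 mm.
Mind the look-alikes: they are no part of the job. What is shaped like the round_bottle but yellow is not meant.

How it is judged:
At the end, for the whole second after the job is handed in: Each of the five stands at rest in its own compartment (the round and flat bottles in opposite ends of the long tray): foot within 5 mm of the tray floor, upright within 0.1 rad, centre inside the compartment. Squat bottle and ball cap upright, within 30 mm of where they started (z of round_bottle in the frame of long_tray between 0 and 0.009 m and angle between each of round_bottle, flat_bottle, round_cap, square_bottle, square_cap's own z axis and vertical below 0.1 rad and linear speed of each of round_bottle, flat_bottle, round_cap, square_bottle, square_cap below 0.02 m/s and angular speed of each of round_bottle, flat_bottle, round_cap, square_bottle, square_cap below 0.3 rad/s and z of flat_bottle in the frame of long_tray between 0 and 0.009 m and z of round_cap in the frame of long_tray between 0 and 0.009 m and z of square_bottle in the frame of short_tray between 0 and 0.009 m and z of square_cap in the frame of short_tray between 0 and 0.009 m and ((x of round_bottle in the frame of long_tray between 0.037 and 0.087 m and y of round_bottle in the frame of long_tray between -0.025 and 0.025 m and x of flat_bottle in the frame of long_tray between -0.087 and -0.037 m and y of flat_bottle in the frame of long_tray between -0.025 and 0.025 m) or (x of round_bottle in the frame of long_tray between -0.087 and -0.037 m and y of round_bottle in the frame of long_tray between -0.025 and 0.025 m and x of flat_bottle in the frame of long_tray between 0.037 and 0.087 m and y of flat_bottle in the frame of long_tray between -0.025 and 0.025 m)) and x of round_cap in the frame of long_tray between -0.018 and 0.018 m and y of round_cap in the frame of long_tray between -0.025 and 0.025 m and x of square_bottle in the frame of short_tray between 0.005 and 0.049 m and y of square_bottle in the frame of short_tray between -0.022 and 0.022 m and x of square_cap in the frame of short_tray between -0.049 and -0.021 m and y of square_cap in the frame of short_tray between -0.024 and 0.024 m and distance of each of squat_bottle, ball_cap from where it was at the start of the episode below 0.03 m and angle between each of squat_bottle, ball_cap's own z axis and vertical below 0.15 rad); the robot touches nothing.
It fails at once if the squat bottle or the ball cap is shifted more than 30 mm or tipped over (distance of any of squat_bottle, ball_cap from where it was at the start of the episode above 0.03 m or angle between any of squat_bottle, ball_cap's own z axis and vertical above 0.5 rad).
It fails at once if a bottle is dropped: it moves faster than 0.6 m/s with no finger touching it (a fall of about 18 mm) ((linear speed of round_bottle above 0.6 m/s and contact force between round_bottle and the fingers below 0.05 N) or (linear speed of flat_bottle above 0.6 m/s and contact force between flat_bottle and the fingers below 0.05 N) or (linear speed of square_bottle above 0.6 m/s and contact force between square_bottle and the fingers below 0.05 N)).
It fails at once if a bottle is knocked over (angle between any of round_bottle, flat_bottle, square_bottle's own z axis and vertical above 0.9 rad).
It also fails if it takes over 120 s, if anything falls off the work surface, if the arm or the gripper's body presses on something with over 40 N, if the wrist force passes 120 N, or if a joint passes its speed limit or range.

## Robot

A 6-joint arm with a two-finger parallel gripper is mounted at the origin on the work surface. World frame = base frame: x ahead of the robot, y to its left, z up, the work surface at z = 0. Lengths are in m, angles in rad, forces in N, time in s.
With the tool pointing down it reaches from about 0.35 to 0.775 m from the base axis. Payload 7.3 kg.
Tool frame: the origin (TCP) lies at the very end of the fingers, on their centre line; the grasp point (between the pads) lies 19 mm behind it; z points along the fingers, y is the line along which they close (so a half turn about z gives the same grasp; the last joint's range is limited). The gripper opens to 92 mm and grips with 3 to 60 N. Pads are 19 mm wide; open, the fingers measure 130 mm over their backs; the gripper's body (75 mm by 190 mm) begins 47 mm behind the grasp point.
Start: joints at [1.045, 0.342, 1.524, -0, 1.275, -0.146], TCP at [0.195, 0.488, 0.227] pointing down, gripper open.
Joint ranges: [-2.53, 2.53], [-0.77, 2.02], [0.04, 2.7], [-1, 4.14], [0.28, 2.66], [-3.11, 3.11]. Speed limits (rad/s): [2.57, 2.57, 3.14, 3.14, 3.14, 3.14].

## Interface

Orientations are given as [roll, pitch, yaw] about the fixed x, y, z axes, in that order (R = Rz(yaw) Ry(pitch) Rx(roll)).
In Python, from cell import * gives the robot as it stands.
- The arm moves only by the tool step_arm, never from a script. Its argument "commands" is a list of rows, each a list of 7 numbers: the opening, from 0 (shut) to 1 (fully open), then the shift along the world's x, y, z in cm, then the turn, a rotation vector about the world's x, y, z in rad. A call has 1 to 5 rows; each row is the pose to reach, as a shift and turn from the pose commanded when the call began; what a row does not reach only later rows make up. A row lasts 1/12 s, in which the tool goes at most 41.7 mm and 7.16 degrees, less where a joint would pass 70% of its speed; a pose out of reach is approached as far as the arm can. A call with a gripper value outside its range is refused whole. The fingers move at their own pace and stop on an object; "grip_force" is the grip in N (left out, the last holds). Time passes only in rows, so rows that repeat a pose let the fingers close. It gives the time, the measured TCP pose, the force, the opening and the grip force at its end, in the units of the state.
- observe(): the state, without advancing time (a new reading comes with each control period).
- read_camera(name): name is "scene" or "side" or "wrist"; returns the picture (384x512x3 uint8, red, green, blue); there is no depth.
- camera_model(name): a dict with "vfov" (degrees; the focal length in pixels is half the picture's height over the tangent of half this angle, whatever the lens; pixels are square), "cx", "cy" (the principal point, pixels), "world_to_cam" (4x4, takes a point from world to camera coordinates). Camera axes: x right, y up, looking along -z (the intrinsics and any distortion apply to the point x, -y, -z); pixel columns grow to the right and rows downward; lengths in m; the calibration is good to about 2 mm. A picture is of the moment at which its call begins: read the wrist's pose just before it. camera_model takes no time and is no camera call; for the wrist camera it gives the pose at the moment of the call.
- hand_in(): hands the job in; it is judged then, once.
The state is a dict: "time": time; "qpos": joint angles; "qvel": joint speeds; "joint_efforts": joint torques, N m; "tool_pos": TCP position; "tool_rot": TCP orientation; "contact_force": force on the tool from outside, world axes, zero at the start; "torque": the same for the moment, N m; "opening": finger opening in m; "grip_force": force on a finger pad.
Only numpy, scipy, OpenCV 4.12 (cv2) and the standard library are available. Lean on these libraries where they do the work, as an engineer would, in place of code of your own. Each camera call takes 0.05 s, during which the arm holds its last target. There are 200 camera calls.

## Working session

There is one attempt and no reset: what is moved stays moved. The work goes in short steps, Python scripts to look and compute and a tool call to move; the robot and the scene stay as the last step left them, time stands still between calls to the robot, and variables do not carry over. Pictures are saved under pics/ and viewed, at most 14 in all, crops included, and the job is handed in when it is done.

Besides the shell and the picture viewer there is one more tool, called after "Request:" as name(argument=value, ...), one argument or row to a line, values as JSON. step_arm: Moves the arm, as the interface text tells. Its arguments: {"type":"object","properties":{"commands":{"type":"array"},"grip_force":{"type":"number"}},"required":["commands"]}

```bash
ls; mkdir -p pics; cat > h.py <<'E'
from cell import *
import numpy as np, cv2
def save(name,f): 
    im=read_camera(name); cv2.imwrite(f'pics/{f}.png',im[:,:,::-1]); return im
E
python3 - <<'E'
from h import *
for c in ["scene","side","wrist"]:
    m=camera_model(c); print(c,{k:(np.round(v,4).tolist()) if not isinstance(v,str) else v for k,v in m.items()})
    save(c,c+'0')
print(observe())
a=[cv2.imread(f'pics/{c}0.png') for c in ["scene","side","wrist"]]
cv2.imwrite('pics/sc0.png',cv2.resize(a[0],(800,600),interpolation=cv2.INTER_CUBIC))
cv2.imwrite('pics/sd0.png',cv2.resize(a[1],(800,600),interpolation=cv2.INTER_CUBIC))
E
```

```text
pics
scene {'vfov': 44.3654, 'cx': 253.9227, 'cy': 195.2749, 'world_to_cam': [[0.0409, 0.9992, 0.0005, -0.0131], [-0.7998, 0.0325, 0.5994, 0.4332], [0.5989, -0.0249, 0.8004, -1.5639], [0.0, 0.0, 0.0, 1.0]]}
side {'vfov': 53.3806, 'cx': 257.793, 'cy': 196.5143, 'world_to_cam': [[0.9903, -0.1386, 0.0101, -0.5797], [0.0547, 0.4552, 0.8887, -0.0848], [-0.1278, -0.8795, 0.4584, -0.7826], [0.0, 0.0, 0.0, 1.0]]}
wrist {'vfov': 61.6166, 'cx': 254.9127, 'cy': 190.0253, 'world_to_cam': [[0.3695, 0.9292, -0.0025, -0.5239], [-0.8999, 0.3572, -0.25, 0.0315], [-0.2315, 0.0946, 0.9682, -0.3902], [0.0, 0.0, 0.0, 1.0]]}
{'time': 0.15, 'qpos': array([ 1.04501363e+00,  3.42554157e-01,  1.52475860e+00, -2.23312058e-06,
        1.27538157e+00, -1.45954639e-01]), 'qvel': array([ 0.00089931, -0.00332036, -0.00234136,  0.00016421,  0.00032189,
        0.00105341]), 'joint_efforts': array([ 9.23236294e-04, -4.31470728e+01, -2.44351834e+01,  7.18542770e-02,
        5.37542591e-02, -5.75976446e-05]), 'tool_pos': array([0.19446433, 0.48735291, 0.22622264]), 'tool_rot': array([-3.14050238e+00, -1.58112162e-04,  2.76176516e+00]), 'contact_force': array([-0.33156963, -0.04078697, -0.01797965]), 'torque': array([ 0.07449168, -0.00044747,  0.0331302 ]), 'grip_force': 0.0, 'opening': 0.09163539443476232}
```

View pics/sc0.png

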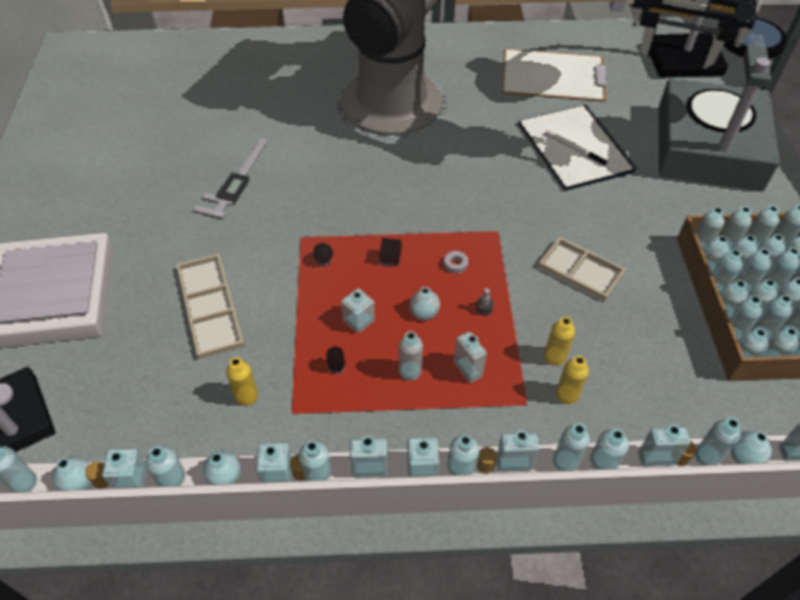

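View pics/sd0.png

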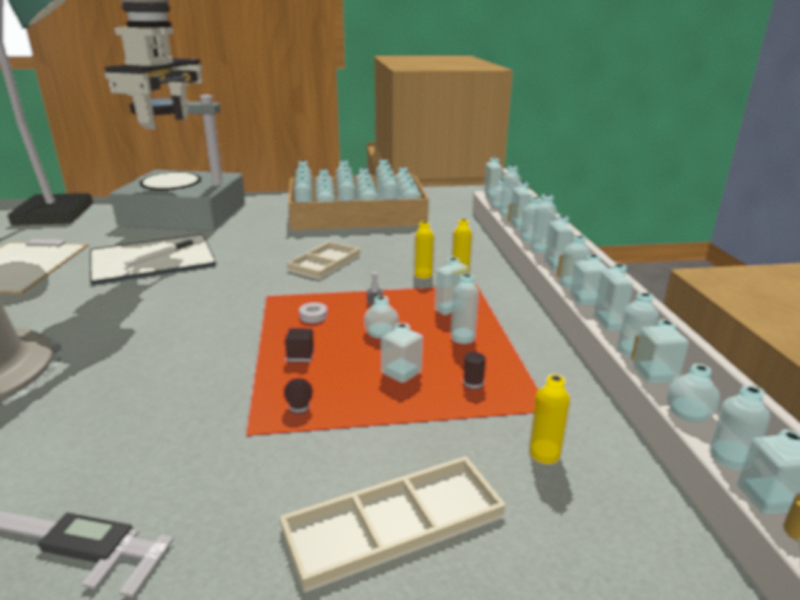

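The scene view (800×600) shows, on the mat:
- Bottles: square (357,308), squat (425,303), tall round (410,357) and flat (470,357).
- Caps: ball (323,253), square (391,250) and round (335,358).
- Gauges: steel ring (456,261) and plug (484,302).

The yellow look-alikes are at (241,380), (560,340) and (572,380). The long tray is at (209,305) and the short tray at (581,268). Both trays are off the mat.

Next I'll get rough positions from hand-picked pixels, to decide where to put the wrist camera.

```bash
cat >> h.py <<'E'
def ray(m,u,v):
    f=192/np.tan(np.radians(m['vfov'])/2); W=np.array(m['world_to_cam']); R=W[:3,:3]; o=-R.T@W[:3,3]
    return o,R.T@np.array([(u-m['cx'])/f,-(v-m['cy'])/f,-1])
def onz(m,u,v,z):
    o,d=ray(m,u,v); return o+d*(z-o[2])/d[2]
def proj(m,p):
    f=192/np.tan(np.radians(m['vfov'])/2); W=np.array(m['world_to_cam']); c=W[:3,:3]@p+W[:3,3]
    return np.array([m['cx']-f*c[0]/c[2], m['cy']+f*c[1]/c[2]])
E
python3 - <<'E'
from h import *
S=camera_model('scene'); D=camera_model('side')
print({k:v for k,v in S.items() if k!='world_to_cam'}.keys())
for n,u,v,z,u2,v2 in [('square',357,283,.073,401,328),('squat',425,291,.059,380,300),('round',410,336,.102,465,277),('flat',465,340,.089,453,263),('rcap',335,352,.043,475,358),('scap',391,242,.039,300,334),('ball',323,253,.025,298,392),('plug',485,292,.05,375,277),('ring',456,258,.015,313,310),('y1',237,363,.102,557,379),('y2',567,322,.102,425,226),('y3',580,362,.102,462,223)]:
    print(n,onz(S,u*.64,v*.64,z).round(3),onz(D,u2*.64,v2*.64,z).round(3))
for n,pts in [('long',[(177,263),(218,255),(243,346),(196,356)]),('short',[(560,239),(624,266),(606,298),(538,265)])]:
    print(n,[onz(S,u*.64,v*.64,.016)[:2].round(3).tolist() for u,v in pts])
E
```

```text
dict_keys(['vfov', 'cx', 'cy'])
square [ 0.549 -0.073  0.073] [ 0.571 -0.083  0.073]
squat [0.559 0.036 0.059] [0.556 0.026 0.059]
round [0.675 0.005 0.102] [ 0.67  -0.003  0.102]
flat [0.677 0.086 0.089] [0.671 0.077 0.089]
rcap [ 0.66  -0.109  0.043] [ 0.66  -0.117  0.043]
scap [ 0.434 -0.015  0.039] [ 0.442 -0.023  0.039]
ball [ 0.442 -0.133  0.025] [ 0.441 -0.137  0.025]
plug [0.558 0.133 0.05 ] [0.558 0.126 0.05 ]
ring [0.454 0.098 0.015] [0.459 0.092 0.015]
y1 [ 0.712 -0.244  0.102] [ 0.705 -0.257  0.102]
y2 [0.659 0.239 0.102] [0.651 0.208 0.102]
y3 [0.73  0.245 0.102] [0.716 0.216 0.102]
long [[0.447, -0.386], [0.431, -0.317], [0.625, -0.257], [0.641, -0.33]]
short [[0.418, 0.286], [0.485, 0.386], [0.553, 0.34], [0.477, 0.238]]
```

Request:
step_arm(
  commands=[
    [1,3.1,-2.5,0,0,0,0],
    [1,6.2,-5,0,0,0,0],
    [1,9.3,-7.5,0,0,0,0],
    [1,12.4,-10,0,0,0,0],
    [1,15.5,-12.5,0,0,0,0],
  ],
)

```text
time: 0.57
tool_pos: [0.3506, 0.3612, 0.2266]
tool_rot: [-3.141, -0.0, 2.762]
contact_force: [-0.2, 0.7, 0.1]
opening: 0.0918
grip_force: 0.0
```

Request:
step_arm(
  commands=[
    [1,3.1,-2.5,0,0,0,0],
    [1,6.2,-5,0,0,0,0],
    [1,9,-7,0,0,0,0],
    [1,9,-7,0,0,0,0],
    [1,9,-7,0,0,0,0],
  ],
)

```text
time: 0.98
tool_pos: [0.4406, 0.2913, 0.2262]
tool_rot: [-3.141, -0.001, 2.758]
contact_force: [-1.2, 0.4, 0.2]
opening: 0.0918
grip_force: 0.0
```

```bash
python3 - <<'E'
from h import *
import pickle
m=camera_model('wrist'); im=save('wrist','w_short'); pickle.dump(m,open('w_short.pkl','wb'))
print(observe()['tool_pos'])
E
```

```text
[0.43952576 0.2922509  0.22628014]
```

Request:
step_arm(
  commands=[
    [1,1.8,-3.5,0,0,0,0],
    [1,3.6,-7,0,0,0,0],
    [1,5.4,-10.5,0,0,0,0],
    [1,7.2,-14,0,0,0,0],
    [1,9,-17.5,0,0,0,0],
  ],
)

```text
time: 1.45
tool_pos: [0.5292, 0.1177, 0.2269]
tool_rot: [3.141, -0.0, 2.765]
contact_force: [0.6, 0.8, -0.5]
opening: 0.0916
grip_force: 0.0
```

Request:
step_arm(
  commands=[
    [1,1,-3.5,0,0,0,0],
    [1,2,-7,0,0,0,0],
    [1,3,-10,0,0,0,0],
    [1,3,-10,0,0,0,0],
    [1,3,-10,0,0,0,0],
  ],
)

```text
time: 1.87
tool_pos: [0.5593, 0.0178, 0.2265]
tool_rot: [3.141, -0.001, 2.761]
contact_force: [-0.2, -0.2, 0.2]
opening: 0.092
grip_force: 0.0
```

```bash
python3 - <<'E'
from h import *
import pickle
m=camera_model('wrist'); im=save('wrist','w_mat'); pickle.dump(m,open('w_mat.pkl','wb'))
print(observe()['tool_pos'])
a=cv2.imread('pics/w_short.png');b=cv2.imread('pics/w_mat.png')
cv2.imwrite('pics/mat_v.png',cv2.resize(b,(800,600),interpolation=cv2.INTER_CUBIC))
cv2.imwrite('pics/short_v.png',cv2.resize(a,(800,600),interpolation=cv2.INTER_CUBIC))
E
```

```text
[0.55904929 0.01889921 0.22654175]
```

View pics/mat_v.png

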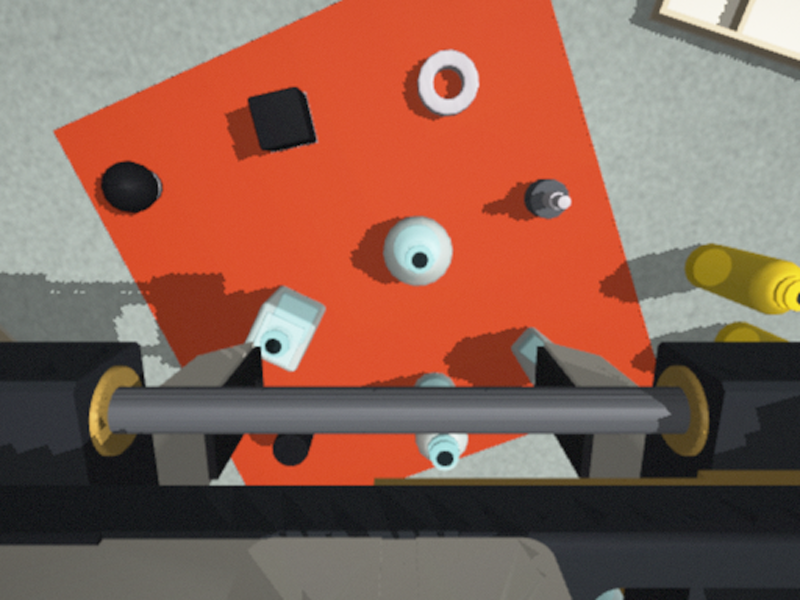

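View pics/short_v.png

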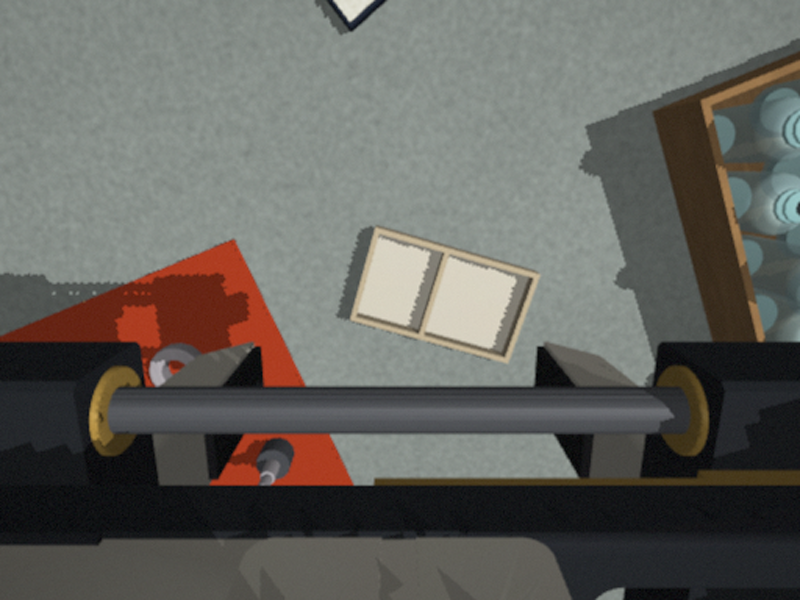

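The mat view shows, in enlarged pixels: ball cap (131,187), square cap (283,119), square bottle neck (273,346), squat neck (418,258), round bottle neck (445,458) and round cap (291,450). The flat bottle is hidden behind a finger. In the short tray view the smaller cell is the left one at (395,278) and the larger is the right one at (470,305). The gripper hides the lower half of the picture, so I'll turn the tool until image-up is +y, then look again at the mat and the long tray.

Request:
step_arm(
  commands=[
    [1,0.5,-1.2,0,0,0,-0.12],
    [1,1,-2.4,0,0,0,-0.24],
    [1,1.5,-3.6,0,0,0,-0.36],
    [1,2,-4.8,0,0,0,-0.48],
    [1,2.5,-6,0,0,0,-0.6],
  ],
)

```text
time: 2.33
tool_pos: [0.5844, -0.04, 0.2269]
tool_rot: [3.141, -0.001, 2.159]
contact_force: [0.2, -0.7, -0.1]
opening: 0.0913
grip_force: 0.0
```

Request:
step_arm(
  commands=[
    [1,0.5,-1.2,0,0,0,-0.12],
    [1,1,-2.4,0,0,0,-0.24],
    [1,1.5,-3.6,0,0,0,-0.36],
    [1,2,-4.8,0,0,0,-0.48],
    [1,2.5,-6,0,0,0,-0.59],
  ],
)

```text
time: 2.75
tool_pos: [0.6097, -0.0999, 0.2269]
tool_rot: [-3.141, -0.001, 1.569]
contact_force: [-0.1, -0.1, 0.6]
opening: 0.092
grip_force: 0.0
```

Request:
step_arm(
  commands=[
    [1,0,0,0,0,0,0],
    [1,0,0,0,0,0,0],
    [1,0,0,0,0,0,0],
  ],
)

```text
time: 3.0
tool_pos: [0.6093, -0.1003, 0.2267]
tool_rot: [-3.141, -0.001, 1.577]
contact_force: [-1.1, -0.2, -0.1]
opening: 0.0917
grip_force: 0.0
```

```bash
python3 - <<'E'
from h import *
import pickle
m=camera_model('wrist'); im=save('wrist','w_mat2'); pickle.dump(m,open('w_mat2.pkl','wb'))
o=observe();print(o['tool_pos'],o['qpos'])
E
```

```text
[ 0.60934114 -0.10050102  0.22686647] [-2.87691076e-01  5.14943721e-01  1.24902671e+00  3.94753632e-04
  1.37791983e+00 -2.93203730e-01]
```

Request:
step_arm(
  commands=[
    [1,-1.2,-4,0,0,0,0],
    [1,-2.4,-8,0,0,0,0],
    [1,-3.6,-12,0,0,0,0],
    [1,-4.8,-16,0,0,0,0],
    [1,-6,-20,0,0,0,0],
  ],
)

```text
time: 3.47
tool_pos: [0.5492, -0.3022, 0.2271]
tool_rot: [3.141, -0.0, 1.576]
contact_force: [1.0, -0.5, -0.7]
opening: 0.0918
grip_force: 0.0
```

Request:
step_arm(
  commands=[
    [1,-1,-4,0,0,0,0],
    [1,-2,-7,0,0,0,0],
    [1,-2,-7,0,0,0,0],
    [1,-2,-7,0,0,0,0],
    [1,-2,-7,0,0,0,0],
  ],
)

```text
time: 3.88
tool_pos: [0.5301, -0.3707, 0.2267]
tool_rot: [3.141, -0.001, 1.573]
contact_force: [0.2, -0.6, 0.0]
opening: 0.0913
grip_force: 0.0
```

```bash
python3 - <<'E'
from h import *
import pickle
m=camera_model('wrist'); im=save('wrist','w_long'); pickle.dump(m,open('w_long.pkl','wb'))
print(observe()['tool_pos'])
for f in ('w_mat2','w_long'):
    a=cv2.imread(f'pics/{f}.png'); cv2.imwrite(f'pics/{f}_v.png',cv2.resize(a,(800,600),interpolation=cv2.INTER_CUBIC))
E
```

```text
[ 0.53036047 -0.37020648  0.22689117]
```

View pics/w_mat2_v.png

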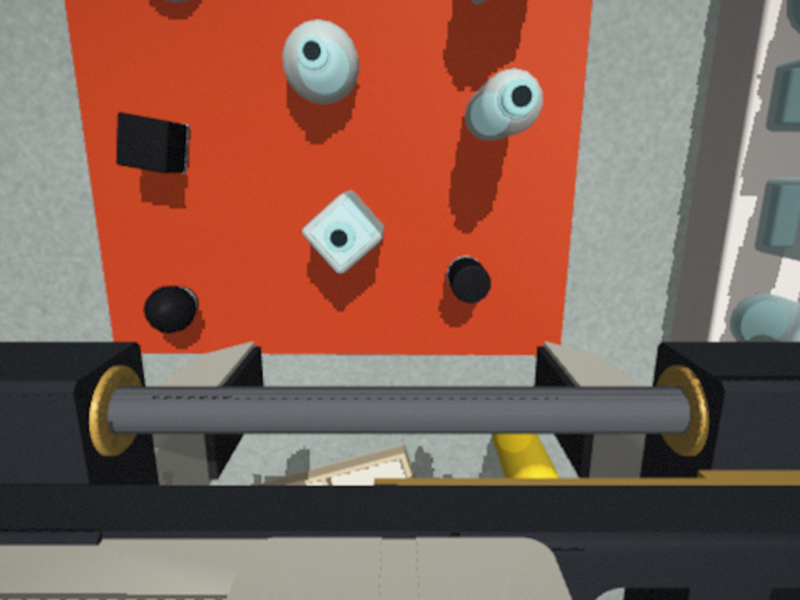

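View pics/w_long_v.png

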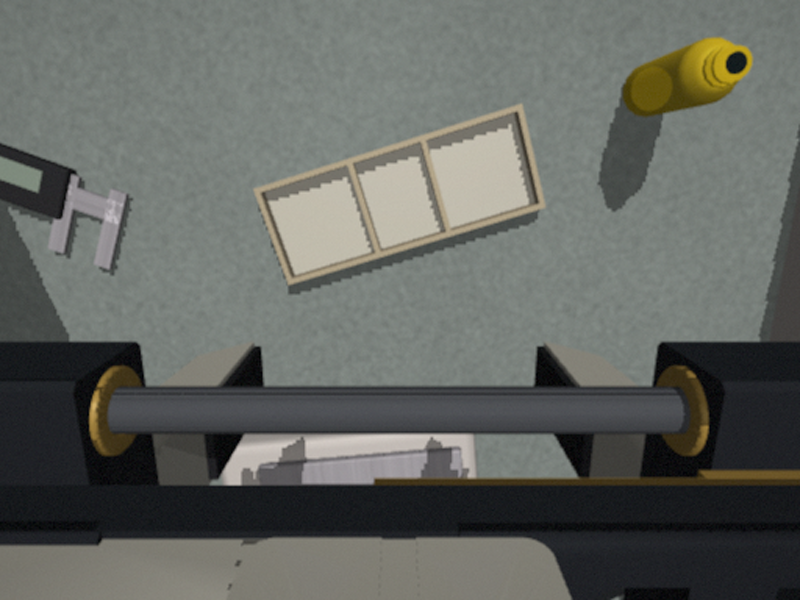

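Enlarged pixels in these two views:
- Mat: round cap top disc (470,283), square bottle neck (339,238) with the body turned about 45°, round bottle neck (521,96), square cap top (140,142), squat neck (312,50), ball cap (170,309).
- Long tray: outer rim corners (255,189), (521,105), (544,207) and (291,284).

Next I'll cast rays for all of these.

```bash
python3 - <<'E'
from h import *
import pickle
L=lambda f:pickle.load(open(f+'.pkl','rb'))
A,B,T,K=L('w_mat'),L('w_mat2'),L('w_long'),L('w_short')
S=camera_model('scene'); D=camera_model('side')
def pt(m,u,v,z): return onz(m,u*.64,v*.64,z)[:2]
for n,z,o in [('square',.073,[(A,273,346),(B,339,238)]),('round',.102,[(A,445,458),(B,521,96)]),('rcap',.043,[(A,291,449),(B,470,283)]),('scap',.039,[(A,283,118),(B,141,142)]),('ball',.025,[(A,131,187),(B,170,309)]),('squat',.059,[(A,420,260),(B,312,50)]),('plug',.052,[(A,565,202)])]:
    print(n,[pt(m,u,v,z).round(4).tolist() for m,u,v in o])
def rect(m,ps,z):
    P=np.array([pt(m,*p,z) for p in ps]); e=np.roll(P,-1,0)-P
    print(P.mean(0).round(4),'len',np.linalg.norm(e,axis=1).round(4),'az',np.degrees(np.arctan2(e[:,1],e[:,0])).round(1))
rect(T,[(255,189),(521,105),(544,207),(291,284)],.016)
rect(K,[(377,227),(539,273),(509,361),(351,320)],.016)
rect(A,[(249,98),(303,88),(315,142),(262,150)],.039)
rect(B,[(119,113),(166,121),(161,172),(117,163)],.039)
rect(B,[(302,232),(348,191),(383,228),(340,272)],.059)
# mat colour outline in scene view for distortion check
for n,m,ps in [('scene',S,[(301,233),(499,232),(525,405),(292,412)])]: rect(m,ps,.003)
E
```

```text
square [[0.5714, -0.0759], [0.5714, -0.0764]]
round [[0.6727, 0.0041], [0.6723, 0.0033]]
rcap [[0.6589, -0.1102], [0.6585, -0.1114]]
scap [[0.4397, -0.0156], [0.4383, -0.0188]]
ball [[0.4395, -0.136], [0.4386, -0.1371]]
squat [[0.5564, 0.034], [0.5561, 0.0335]]
plug [[0.5569, 0.1353]]
[ 0.5306 -0.3256] len [0.1959 0.0725 0.1949 0.0734] az [  17.   -73.  -162.7  107.8]
[0.4785 0.3132] len [0.1254 0.0726 0.1272 0.0739] az [  52.3  -36.7 -127.1  141.9]
[ 0.4406 -0.0165] len [0.0356 0.0337 0.0356 0.0328] az [  78.   -10.9 -103.6  169.2]
[ 0.4381 -0.0191] len [0.0304 0.033  0.0292 0.0319] az [  -8.9 -102.   168.9   80.1]
[ 0.5725 -0.0739] len [0.0401 0.0322 0.0408 0.0356] az [  40.9  -46.3 -134.2  132.5]
[0.5599 0.0024] len [0.3591 0.3562 0.3544 0.3658] az [ 88.1  -0.7 -90.4 180. ]
```

Both wrist views agree to within about 2 mm, and the tray dimensions match the given ones. I'll start with the round cap: the yellow and tall look-alikes are bottles, so this black cylinder at (470,283) is the only candidate. I'll confirm it in an enlarged crop.

```bash
python3 - <<'E'
from h import *
a=cv2.imread('pics/w_mat2.png')[0:230,50:390]; cv2.imwrite('pics/crop1.png',cv2.resize(a,(800,541),interpolation=cv2.INTER_CUBIC))
E
```

```text
(no output)
```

View pics/crop1.png

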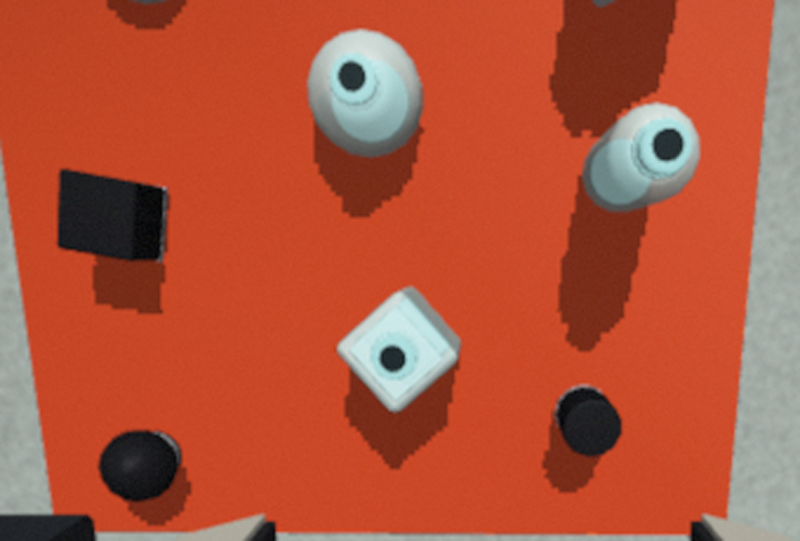

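Request:
step_arm(
  commands=[
    [0.7,1.8,3.6,0,0,0,0],
    [0.7,3.6,7.2,0,0,0,0],
    [0.7,5.4,10.8,0,0,0,0],
    [0.7,7.2,14.4,0,0,0,0],
    [0.7,9,18,0,0,0,0],
  ],
)

```text
time: 4.35
tool_pos: [0.6206, -0.1879, 0.2272]
tool_rot: [3.141, -0.0, 1.575]
contact_force: [0.4, -0.2, 0.2]
opening: 0.0658
grip_force: 0.0
```

Request:
step_arm(
  commands=[
    [0.7,1.8,3.6,0,0,0,0],
    [0.7,3.9,8,0,0,0,0],
    [0.7,3.9,8,0,0,0,0],
    [0.7,3.9,8,-3,0,0,0],
    [0.7,3.9,8,-6,0,0,0],
  ],
)

```text
time: 4.77
tool_pos: [0.6604, -0.1087, 0.1685]
tool_rot: [3.136, 0.002, 1.577]
contact_force: [1.1, -0.5, -1.4]
opening: 0.0641
grip_force: 0.0
```

The crop shows a flat-topped round cap at (588,425), the square cap at (98,213), the dome-shaped ball cap at (140,467), the clear tall round bottle at (650,155) and the square bottle at (395,350). That confirms the identities, so I'll go down on the round cap.

Request:
step_arm(
  commands=[
    [0.7,0,0,-4,0,0,0],
    [0.7,0,0,-8,0,0,0],
    [0.7,0,0,-11,0,0,0],
    [0.7,0,0,-13,0,0,0],
    [0.7,0,0,-14.7,0,0,0],
  ],
)

```text
time: 5.18
tool_pos: [0.6576, -0.1098, 0.0175]
tool_rot: [-3.139, -0.001, 1.575]
contact_force: [-0.9, 0.1, 0.3]
opening: 0.0643
grip_force: 0.0
```

Request:
step_arm(
  commands=[
    [0.7,0,0,0,0,0,0],
    [0.2,0,0,0,0,0,0],
    [0.2,0,0,0,0,0,0],
    [0.2,0,0,0,0,0,0],
    [0.2,0,0,0,0,0,0],
  ],
  grip_force=15,
)

```text
time: 5.6
tool_pos: [0.6597, -0.1119, 0.0215]
tool_rot: [3.139, 0.001, 1.572]
contact_force: [0.5, -0.4, -0.1]
opening: 0.0419
grip_force: 0.0
```

Request:
step_arm(
  commands=[
    [0.2,0,0,0,0,0,0],
    [0.2,0,0,0.5,0,0,0],
    [0.2,0,0,1.5,0,0,0],
    [0.2,0,0,3,0,0,0],
    [0.2,0,0,5,0,0,0],
  ],
)

```text
time: 6.02
tool_pos: [0.658, -0.1118, 0.0699]
tool_rot: [-3.14, -0.001, 1.572]
contact_force: [-0.2, -0.6, -1.5]
opening: 0.0278
grip_force: 14.9
```

The fingers were still closing when the lift began, so the grip may be low on the cap. I'll set it back down and grip it again with more time to close.

Request:
step_arm(
  commands=[
    [0.2,0,0,-2,0,0,0],
    [0.2,0,0,-3.5,0,0,0],
    [0.2,0,0,-4.1,0,0,0],
    [0.2,0,0,-4.1,0,0,0],
    [0.6,0,0,-4.1,0,0,0],
  ],
)

```text
time: 6.43
tool_pos: [0.6589, -0.112, 0.0292]
tool_rot: [3.141, -0.0, 1.572]
contact_force: [0.4, 0.2, -0.1]
opening: 0.0311
grip_force: 0.0
```

Request:
step_arm(
  commands=[
    [0.6,0,0,0,0,0,0],
    [0.6,0,0,0,0,0,0],
    [0.6,0,0,-0.9,0,0,0],
    [0.2,0,0,-0.9,0,0,0],
    [0.2,0,0,-0.9,0,0,0],
  ],
)

```text
time: 6.85
tool_pos: [0.6582, -0.1118, 0.019]
tool_rot: [-3.14, -0.0, 1.572]
contact_force: [0.0, -0.3, -0.2]
opening: 0.045
grip_force: 0.0
```

Request:
step_arm(
  commands=[
    [0.2,0,0,0,0,0,0],
    [0.2,0,0,0,0,0,0],
    [0.2,0,0,0,0,0,0],
    [0.2,0,0,0,0,0,0],
    [0.2,0,0,0,0,0,0],
  ],
)

```text
time: 7.27
tool_pos: [0.6589, -0.112, 0.0199]
tool_rot: [3.141, 0.0, 1.572]
contact_force: [1.0, -0.4, 0.1]
opening: 0.0277
grip_force: 15.0
```

Request:
step_arm(
  commands=[
    [0.2,0,0,0,0,0,0],
    [0.2,0,0,1,0,0,0],
    [0.2,0,0,3,0,0,0],
    [0.2,0,0,6,0,0,0],
    [0.2,0,0,8,0,0,0],
  ],
)

```text
time: 7.68
tool_pos: [0.6593, -0.1121, 0.1026]
tool_rot: [3.14, 0.001, 1.572]
contact_force: [1.2, 0.6, 0.2]
opening: 0.0274
grip_force: 15.0
```

```bash
python3 - <<'E'
from h import *
D=camera_model('side'); S=camera_model('scene'); a=save('side','sd1'); b=save('scene','sc1')
p=observe()['tool_pos']; print(p)
u,v=proj(D,p).astype(int); u2,v2=proj(S,p).astype(int); print(u,v,u2,v2)
f=lambda im,u,v:cv2.resize(im[max(v-45,0):v+45,u-60:u+60,::-1],(400,300),interpolation=cv2.INTER_CUBIC)
cv2.imwrite('pics/g1.png',np.hstack([f(a,u,v),f(b,u2,v2)]))
E
```

```text
[ 0.661247   -0.11259375  0.1051581 ]
306 199 211 211
```

View pics/g1.png

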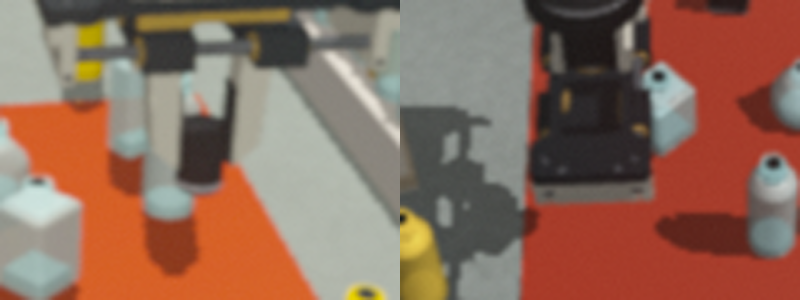

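The crop shows the cap upright between the fingers, with its foot about 15 mm below the tips. I'll take it to the middle cell of the long tray.

Request:
step_arm(
  commands=[
    [0.2,-2,-3.4,0,0,0,0],
    [0.2,-4,-6.8,0,0,0,0],
    [0.2,-6,-10.2,0,0,0,0],
    [0.2,-8,-13.6,0,0,0,0],
    [0.2,-10,-17,0,0,0,0],
  ],
)

```text
time: 8.2
tool_pos: [0.5573, -0.2829, 0.0995]
tool_rot: [-3.141, -0.0, 1.572]
contact_force: [1.2, -0.8, -0.1]
opening: 0.0273
grip_force: 15.0
```

Request:
step_arm(
  commands=[
    [0.2,-2,-3.4,0,0,0,0],
    [0.2,-2.85,-4.4,0,0,0,0],
    [0.2,-2.85,-4.4,0,0,0,0],
    [0.2,-2.85,-4.4,-3,0,0,0],
    [0.2,-2.85,-4.4,-5,0,0,0],
  ],
)

```text
time: 8.62
tool_pos: [0.5307, -0.3252, 0.0491]
tool_rot: [3.141, 0.0, 1.571]
contact_force: [-0.1, 0.5, -0.8]
opening: 0.0273
grip_force: 15.0
```

Request:
step_arm(
  commands=[
    [0.2,0,0,-1.5,0,0,0],
    [0.2,0,0,-2.4,0,0,0],
    [0.2,0,0,-2.8,0,0,0],
    [0.2,0,0,-2.8,0,0,0],
    [0.2,0,0,-2.8,0,0,0],
  ],
)

```text
time: 9.03
tool_pos: [0.5311, -0.3255, 0.0223]
tool_rot: [3.141, 0.0, 1.573]
contact_force: [-0.1, -1.4, -0.8]
opening: 0.0275
grip_force: 15.0
```

Request:
step_arm(
  commands=[
    [0.7,0,0,0,0,0,0],
    [0.7,0,0,0,0,0,0],
    [0.7,0,0,0,0,0,0],
    [0.7,0,0,2,0,0,0],
    [0.7,0,0,5,0,0,0],
  ],
)

```text
time: 9.45
tool_pos: [0.5286, -0.3246, 0.0695]
tool_rot: [-3.137, -0.004, 1.572]
contact_force: [0.3, 0.8, -0.6]
opening: 0.0559
grip_force: 0.0
```

Next is the round bottle. On the way I'll photograph the round cap in its cell and the flat bottle.

Request:
step_arm(
  commands=[
    [0.7,0,0,4,0,0,0],
    [0.7,0,0,8,0,0,0],
    [0.7,0,0,12,0,0,0],
    [0.7,1,2.5,15.5,0,0,0],
    [0.7,2.5,6,15.5,0,0,0],
  ],
)

```text
time: 9.87
tool_pos: [0.5569, -0.2698, 0.235]
tool_rot: [3.13, 0.009, 1.567]
contact_force: [1.4, 0.6, 0.4]
opening: 0.0641
grip_force: 0.0
```

Request:
step_arm(
  commands=[
    [0.7,1.6,3.7,0,0,0,0],
    [0.7,3.2,7.4,0,0,0,0],
    [0.7,4.8,11.1,0,0,0,0],
    [0.7,6.4,14.8,0,0,0,0],
    [0.7,8,18.5,0,0,0,0],
  ],
)

```text
time: 10.28
tool_pos: [0.6357, -0.0791, 0.2272]
tool_rot: [3.141, 0.0, 1.572]
contact_force: [0.8, -0.1, -0.6]
opening: 0.0647
grip_force: 0.0
```

Request:
step_arm(
  commands=[
    [0.7,1.6,3.7,0,0,0,0],
    [0.7,3.2,7.4,0,0,0,0],
    [0.7,3.7,8.5,0,0,0,0],
    [0.7,3.7,8.5,0,0,0,0],
    [0.7,3.7,8.5,0,0,0,0],
  ],
)

```text
time: 10.7
tool_pos: [0.6721, 0.0043, 0.2265]
tool_rot: [-3.141, 0.001, 1.573]
contact_force: [-1.0, -0.6, -0.0]
opening: 0.0642
grip_force: 0.0
```

```bash
python3 - <<'E'
from h import *
import pickle
m=camera_model('wrist'); im=save('wrist','w_flat'); pickle.dump(m,open('w_flat.pkl','wb'))
o=observe();print(o['tool_pos'],o['qpos'])
a=cv2.resize(im[:,:,::-1],(640,480),interpolation=cv2.INTER_CUBIC)[:300,100:]
S=camera_model('scene'); s=save('scene','sc2')
u,v=proj(S,np.array([.53,-.325,.02])).astype(int); s=cv2.resize(s[v-50:v+50,u-40:u+40,::-1],(240,300),interpolation=cv2.INTER_CUBIC)
cv2.imwrite('pics/v_flat.png',np.hstack([a,s]))
E
```

```text
[0.67192552 0.00311022 0.22665235] [-1.08966895e-01  6.23982473e-01  1.05973436e+00 -7.44784045e-04
  1.45818735e+00 -1.09596485e-01]
```

View pics/v_flat.png

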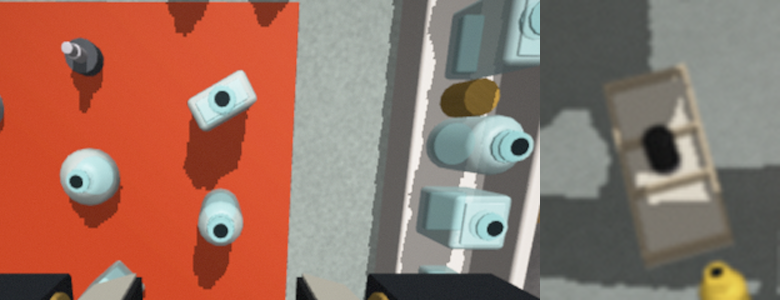

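The crop shows the round cap upright in the middle cell. The flat bottle's neck is at (222,98) with its long side rising about 30° to the right, and the round bottle's neck is at (220,230), straight under the tool.

```bash
python3 - <<'E'
from h import *
import pickle
m=pickle.load(open('w_flat.pkl','rb'))
f=lambda u,v,z:onz(m,(u+100)*.8,v*.8,z)[:2]
print('flat',f(222,98,.089),'round',f(220,230,.102))
P=np.array([f(*p,.074) for p in [(189,101),(243,70),(257,96),(203,129)]]); e=np.roll(P,-1,0)-P
print(P.mean(0),np.linalg.norm(e,axis=1),np.degrees(np.arctan2(e[:,1],e[:,0])))
E
```

```text
flat [0.67327408 0.09499751] round [0.67227774 0.00358183]
[0.67395396 0.09530659] [0.04461163 0.02059411 0.04601947 0.02223262] [  28.55754971  -59.12926856 -149.38949849  117.14749845]
```

Request:
step_arm(
  commands=[
    [0.7,0,0,-4,0,0,0],
    [0.7,0,0,-8,0,0,0],
    [0.7,0,0,-12,0,0,0],
    [0.7,0,0,-15,0,0,0],
    [0.7,0,0,-18,0,0,0],
  ],
  grip_force=25,
)

```text
time: 11.22
tool_pos: [0.6712, 0.0018, 0.0451]
tool_rot: [-3.141, 0.0, 1.569]
contact_force: [0.7, 0.4, 0.0]
opening: 0.0643
grip_force: 0.0
```

Request:
step_arm(
  commands=[
    [0.7,0,0,0,0,0,0],
    [0.3,0,0,0,0,0,0],
    [0.3,0,0,0,0,0,0],
    [0.3,0,0,0,0,0,0],
    [0.3,0,0,0,0,0,0],
  ],
)

```text
time: 11.63
tool_pos: [0.6736, 0.0036, 0.0495]
tool_rot: [3.137, 0.0, 1.571]
contact_force: [-0.6, -0.3, 0.3]
opening: 0.0422
grip_force: 0.0
```

Request:
step_arm(
  commands=[
    [0.3,0,0,0,0,0,0],
    [0.3,0,0,0,0,0,0],
    [0.3,0,0,0,0,0,0],
    [0.3,0,0,0,0,0,0],
    [0.3,0,0,0,0,0,0],
  ],
)

```text
time: 12.05
tool_pos: [0.6732, 0.0039, 0.0487]
tool_rot: [3.138, 0.001, 1.572]
contact_force: [-0.5, 0.1, 6.8]
opening: 0.0355
grip_force: 25.0
```

Request:
step_arm(
  commands=[
    [0.3,0,0,0.4,0,0,0],
    [0.3,0,0,1.5,0,0,0],
    [0.3,0,0,4,0,0,0],
    [0.3,0,0,8,0,0,0],
    [0.3,0,0,12,0,0,0],
  ],
)

```text
time: 12.47
tool_pos: [0.6713, 0.0043, 0.1675]
tool_rot: [-3.139, -0.0, 1.572]
contact_force: [0.6, -0.6, 1.1]
opening: 0.0351
grip_force: 25.0
```

Request:
step_arm(
  commands=[
    [0.3,-0.5,-2,0,0,0,0],
    [0.3,-1.5,-5.5,0,0,0,0],
    [0.3,-2.5,-9.5,0,0,0,0],
    [0.3,-3.5,-13.5,0,0,0,0],
    [0.3,-4.5,-17.5,0,0,0,0],
  ],
)

```text
time: 12.88
tool_pos: [0.6266, -0.1721, 0.1677]
tool_rot: [3.141, 0.0, 1.573]
contact_force: [1.1, -0.6, -1.9]
opening: 0.0352
grip_force: 25.0
```

Request:
step_arm(
  commands=[
    [0.3,-1,-4,0,0,0,0],
    [0.3,-2,-8,0,0,0,0],
    [0.3,-3,-11.5,0,0,0,0],
    [0.3,-3.7,-13.6,0,0,0,0],
    [0.3,-3.7,-13.6,0,0,0,0],
  ],
)

```text
time: 13.3
tool_pos: [0.5882, -0.3121, 0.1673]
tool_rot: [-3.141, 0.002, 1.566]
contact_force: [1.1, 0.8, -1.5]
opening: 0.0351
grip_force: 25.0
```

Request:
step_arm(
  commands=[
    [0.3,0,0,-2,0,0,0],
    [0.3,0,0,-5,0,0,0],
    [0.3,0,0,-8,0,0,0],
    [0.3,0,0,-10,0,0,0],
    [0.3,0,0,-11,0,0,0],
  ],
)

```text
time: 13.72
tool_pos: [0.589, -0.3052, 0.0539]
tool_rot: [-3.138, -0.003, 1.572]
contact_force: [0.0, -1.4, -1.2]
opening: 0.0353
grip_force: 25.0
```

Request:
step_arm(
  commands=[
    [0.3,0,0,-0.3,0,0,0],
    [0.3,0,0,-0.6,0,0,0],
    [0.3,0,0,-0.85,0,0,0],
    [0.3,0,0,-0.85,0,0,0],
    [0.3,0,0,-0.85,0,0,0],
  ],
)

```text
time: 14.13
tool_pos: [0.5911, -0.3074, 0.0498]
tool_rot: [3.139, 0.002, 1.572]
contact_force: [0.6, -0.5, 1.3]
opening: 0.0354
grip_force: 25.0
```

Request:
step_arm(
  commands=[
    [0.55,0,0,0,0,0,0],
    [0.55,0,0,0,0,0,0],
    [0.55,0,0,0,0,0,0],
    [0.55,0,0,2,0,0,0],
    [0.55,0,0,5,0,0,0],
  ],
)

```text
time: 14.55
tool_pos: [0.5884, -0.3057, 0.0954]
tool_rot: [-3.136, -0.004, 1.572]
contact_force: [-0.1, -0.4, 0.4]
opening: 0.0506
grip_force: 0.0
```

Request:
step_arm(
  commands=[
    [0.55,0,0,4,0,0,0],
    [0.55,0,0,7,0,0,0],
    [0.55,0.8,4,7,0,0,-0.11],
    [0.55,1.6,8,7,0,0,-0.22],
    [0.55,2.4,12,7,0,0,-0.33],
  ],
)

```text
time: 14.97
tool_pos: [0.6143, -0.1863, 0.1691]
tool_rot: [3.14, -0.0, 1.234]
contact_force: [0.6, 0.7, 0.1]
opening: 0.0507
grip_force: 0.0
```

Request:
step_arm(
  commands=[
    [0.55,0.8,4,0,0,0,-0.11],
    [0.55,1.6,8,0,0,0,-0.22],
    [0.55,2.4,12,0,0,0,-0.33],
    [0.55,3.2,16,0,0,0,-0.44],
    [0.55,4,20,0,0,0,-0.55],
  ],
)

```text
time: 15.38
tool_pos: [0.6543, 0.015, 0.1685]
tool_rot: [3.141, -0.0, 0.686]
contact_force: [0.0, -0.3, 1.1]
opening: 0.0507
grip_force: 0.0
```

Request:
step_arm(
  commands=[
    [0.55,0.9,4,0,0,0,-0.11],
    [0.55,1.9,8.2,0,0,0,-0.19],
    [0.55,1.9,8.2,0,0,0,-0.19],
    [0.55,1.9,8.2,0,0,0,-0.19],
  ],
)

```text
time: 15.72
tool_pos: [0.6731, 0.0979, 0.1679]
tool_rot: [-3.141, 0.0, 0.507]
contact_force: [0.4, -0.9, 0.5]
opening: 0.0507
grip_force: 0.0
```

```bash
python3 - <<'E'
from h import *
s=save('scene','sc3'); d=save('side','sd3'); S=camera_model('scene');D=camera_model('side'); print(observe()['tool_pos'],observe()['tool_rot'])
u,v=proj(S,np.array([.53,-.325,.02])).astype(int); a=cv2.resize(s[v-60:v+60,u-60:u+60,::-1],(400,400),interpolation=cv2.INTER_CUBIC)
u,v=proj(D,np.array([.67,.095,.1])).astype(int); b=cv2.resize(d[v-60:v+60,u-60:u+60,::-1],(400,400),interpolation=cv2.INTER_CUBIC)
cv2.imwrite('pics/v3.png',np.hstack([a,b]))
E
```

```text
[0.6730342  0.09455378 0.16804407] [3.14127415e+00 7.59194418e-04 5.02880903e-01]
```

View pics/v3.png

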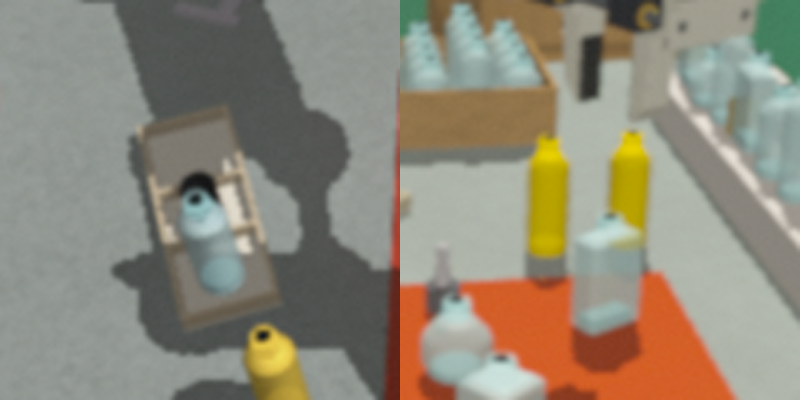

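The round bottle stands in the near-end cell, and the flat bottle is right under the open fingers. I'll grip it across its 26 mm side.

Request:
step_arm(
  commands=[
    [0.55,0,0,-3,0,0,0],
    [0.55,0,0,-6,0,0,0],
    [0.55,0,0,-9,0,0,0],
    [0.55,0,0,-11.5,0,0,0],
    [0.55,0,0,-13,0,0,0],
  ],
)

```text
time: 16.23
tool_pos: [0.6715, 0.0925, 0.035]
tool_rot: [-3.14, 0.004, 0.5]
contact_force: [0.3, -0.0, -0.1]
opening: 0.0505
grip_force: 0.0
```

Request:
step_arm(
  commands=[
    [0.55,0,0,0,0,0,0],
    [0.2,0,0,0,0,0,0],
    [0.2,0,0,0,0,0,0],
    [0.2,0,0,0,0,0,0],
    [0.2,0,0,0,0,0,0],
  ],
)

```text
time: 16.65
tool_pos: [0.6742, 0.0947, 0.0401]
tool_rot: [3.14, -0.003, 0.502]
contact_force: [-0.5, 0.9, 0.4]
opening: 0.0283
grip_force: 0.0
```

Request:
step_arm(
  commands=[
    [0.2,0,0,0,0,0,0],
    [0.2,0,0,0,0,0,0],
    [0.2,0,0,0,0,0,0],
    [0.2,0,0,0,0,0,0],
    [0.2,0,0,0,0,0,0],
  ],
)

```text
time: 17.07
tool_pos: [0.6741, 0.0949, 0.0399]
tool_rot: [3.14, -0.002, 0.502]
contact_force: [-0.3, -1.5, 6.1]
opening: 0.0257
grip_force: 25.0
```

Request:
step_arm(
  commands=[
    [0.2,0,0,0.4,0,0,0],
    [0.2,0,0,1.5,0,0,0],
    [0.2,0,0,4,0,0,0],
    [0.2,0,0,8,0,0,0],
    [0.2,0,0,12,0,0,0],
  ],
)

```text
time: 17.48
tool_pos: [0.6722, 0.0952, 0.1588]
tool_rot: [-3.14, 0.003, 0.502]
contact_force: [1.5, 0.4, -0.1]
opening: 0.0258
grip_force: 25.0
```

Request:
step_arm(
  commands=[
    [0.2,-0.8,-1.8,0,0,0,0],
    [0.2,-2.4,-5.2,0,0,0,-0.05],
    [0.2,-4,-8.8,0,0,0,-0.1],
    [0.2,-5.7,-12.4,0,0,0,-0.15],
    [0.2,-7.4,-16,0,0,0,-0.2],
  ],
)

```text
time: 17.9
tool_pos: [0.5982, -0.0659, 0.159]
tool_rot: [3.141, -0.0, 0.3]
contact_force: [0.3, -0.7, -1.6]
opening: 0.0262
grip_force: 25.0
```

Request:
step_arm(
  commands=[
    [0.2,-1.7,-3.7,0,0,0,0],
    [0.2,-3.4,-7.4,0,0,0,0],
    [0.2,-5.1,-11,0,0,0,0],
    [0.2,-6.8,-14.6,0,0,0,0],
    [0.2,-8.4,-18.3,0,0,0,0],
  ],
)

```text
time: 18.32
tool_pos: [0.5141, -0.2492, 0.1591]
tool_rot: [3.141, -0.0, 0.302]
contact_force: [1.2, -1.3, -0.8]
opening: 0.0257
grip_force: 25.0
```

Request:
step_arm(
  commands=[
    [0.2,-1.7,-3.7,0,0,0,0],
    [0.2,-3.2,-7,0,0,0,0],
    [0.2,-4.4,-9.6,0,0,0,0],
    [0.2,-4.4,-9.6,0,0,0,0],
    [0.2,-4.4,-9.6,0,0,0,0],
  ],
)

```text
time: 18.73
tool_pos: [0.4705, -0.3451, 0.1587]
tool_rot: [3.142, -0.0, 0.299]
contact_force: [-0.0, 1.1, -0.8]
opening: 0.0261
grip_force: 25.0
```

Request:
step_arm(
  commands=[
    [0.2,0,0,-2,0,0,0],
    [0.2,0,0,-5,0,0,0],
    [0.2,0,0,-8,0,0,0],
    [0.2,0,0,-10,0,0,0],
    [0.2,0,0,-11,0,0,0],
  ],
)

```text
time: 19.15
tool_pos: [0.4708, -0.3412, 0.0457]
tool_rot: [-3.137, 0.002, 0.304]
contact_force: [-0.1, 0.4, -1.8]
opening: 0.026
grip_force: 25.0
```

Request:
step_arm(
  commands=[
    [0.2,0,0,-0.3,0,0,0],
    [0.2,0,0,-0.6,0,0,0],
    [0.2,0,0,-0.85,0,0,0],
    [0.2,0,0,-0.85,0,0,0],
    [0.2,0,0,-0.85,0,0,0],
  ],
)

```text
time: 19.57
tool_pos: [0.4719, -0.3443, 0.0409]
tool_rot: [3.14, -0.001, 0.302]
contact_force: [-0.9, -0.6, -1.1]
opening: 0.0261
grip_force: 25.0
```

Request:
step_arm(
  commands=[
    [0.2,0,0,-0.06,0,0,0],
    [0.2,0,0,-0.06,0,0,0],
    [0.45,0,0,-0.06,0,0,0],
    [0.45,0,0,-0.06,0,0,0],
    [0.45,0,0,-0.06,0,0,0],
  ],
)

```text
time: 19.98
tool_pos: [0.4713, -0.3441, 0.0394]
tool_rot: [3.141, -0.0, 0.302]
contact_force: [-0.7, -0.0, -0.3]
opening: 0.0394
grip_force: 0.0
```

Request:
step_arm(
  commands=[
    [0.45,0,0,2,0,0,0],
    [0.45,0,0,5,0,0,0],
    [0.45,0,0,8,0,0,0],
    [0.45,0,0,12,0,0,0],
    [0.65,-0.3,3,12,0,0,0.1],
  ],
)

```text
time: 20.4
tool_pos: [0.4717, -0.3204, 0.1668]
tool_rot: [3.126, -0.006, 0.398]
contact_force: [0.6, -0.7, 0.4]
opening: 0.0445
grip_force: 0.0
```

Request:
step_arm(
  commands=[
    [0.65,-0.3,3.3,0,0,0,0.11],
    [0.65,-0.6,6.6,0,0,0,0.22],
    [0.65,-0.9,9.9,0,0,0,0.33],
    [0.65,-1.2,13.2,0,0,0,0.44],
    [0.65,-1.5,16.5,0,0,0,0.55],
  ],
)

```text
time: 20.82
tool_pos: [0.4528, -0.1475, 0.1592]
tool_rot: [3.141, -0.0, 0.957]
contact_force: [0.3, 0.5, 1.0]
opening: 0.0595
grip_force: 0.0
```

Request:
step_arm(
  commands=[
    [0.65,-0.3,3.3,0,0,0,0.11],
    [0.65,-0.6,6.6,0,0,0,0.22],
    [0.65,-0.9,9.9,0,0,0,0.33],
    [0.65,-1.4,13.2,0,0,0,0.43],
    [0.65,-1.4,13.2,0,0,0,0.43],
  ],
)

```text
time: 21.23
tool_pos: [0.4377, -0.0125, 0.1591]
tool_rot: [-3.14, -0.002, 1.391]
contact_force: [-0.9, 1.3, -0.8]
opening: 0.0593
grip_force: 0.0
```

Request:
step_arm(
  commands=[
    [0.65,0,0,-4,0,0,0],
    [0.65,0,0,-8,0,0,0],
    [0.65,0,0,-8,0,0,0],
    [0.65,0,0,-8,0,0,0],
  ],
)

```text
time: 21.57
tool_pos: [0.4381, -0.017, 0.0783]
tool_rot: [-3.137, -0.0, 1.381]
contact_force: [0.3, -0.7, 0.1]
opening: 0.0595
grip_force: 0.0
```

```bash
python3 - <<'E'
from h import *
s=save('scene','sc4'); d=save('side','sd4'); S=camera_model('scene');D=camera_model('side'); o=observe();print(o['tool_pos'],o['tool_rot'])
u,v=proj(D,np.array([.53,-.325,.04])).astype(int); a=cv2.resize(d[v-75:v+75,u-75:u+75,::-1],(400,400),interpolation=cv2.INTER_CUBIC)
u,v=proj(D,np.array([.44,-.017,.04])).astype(int); b=cv2.resize(d[v-60:v+60,u-60:u+60,::-1],(400,400),interpolation=cv2.INTER_CUBIC)
cv2.imwrite('pics/v4.png',np.hstack([a,b]))
E
```

```text
[ 0.44048878 -0.01756436  0.08078493] [3.13918477e+00 9.67009288e-05 1.38085806e+00]
```

View pics/v4.png

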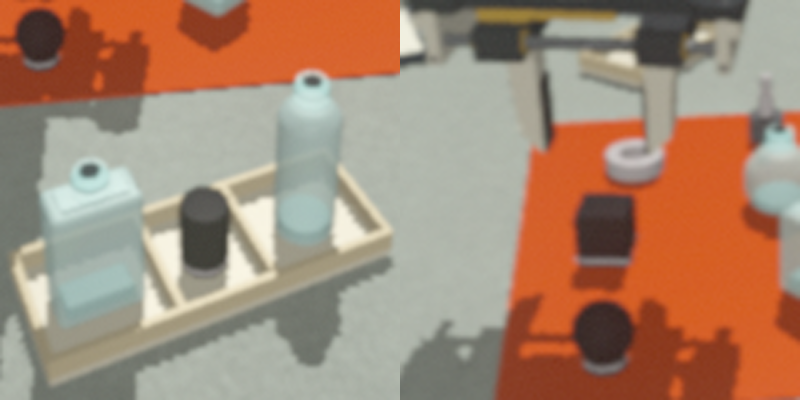

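The long tray holds all three items upright. The fingers are above the square cap, so I'll go down and grip it.

Request:
step_arm(
  commands=[
    [0.65,0,0,-2.5,0,0,0],
    [0.65,0,0,-4.5,0,0,0],
    [0.65,0,0,-6.1,0,0,0],
    [0.65,0,0,-6.1,0,0,0],
    [0.25,0,0,-6.1,0,0,0],
  ],
  grip_force=15,
)

```text
time: 22.08
tool_pos: [0.4403, -0.0174, 0.0196]
tool_rot: [3.139, 0.0, 1.381]
contact_force: [0.3, 0.2, 0.5]
opening: 0.0561
grip_force: 0.0
```

Request:
step_arm(
  commands=[
    [0.25,0,0,0,0,0,0],
    [0.25,0,0,0,0,0,0],
    [0.25,0,0,0,0,0,0],
    [0.25,0,0,0,0,0,0],
    [0.25,0,0,0,0,0,0],
  ],
)

```text
time: 22.5
tool_pos: [0.44, -0.0171, 0.0192]
tool_rot: [3.139, 0.0, 1.382]
contact_force: [-1.6, -0.3, 7.5]
opening: 0.0338
grip_force: 15.0
```

Request:
step_arm(
  commands=[
    [0.25,0,0,0,0,0,0],
    [0.25,0,0,0,0,0,0],
    [0.25,0,0,0.5,0,0,0],
    [0.25,0,0,3,0,0,0],
    [0.25,0,0,7,0,0,0],
  ],
)

```text
time: 22.92
tool_pos: [0.4368, -0.0165, 0.0868]
tool_rot: [-3.134, -0.0, 1.382]
contact_force: [1.0, 0.3, -0.0]
opening: 0.0339
grip_force: 15.0
```

Request:
step_arm(
  commands=[
    [0.25,0.2,2,2,0,0,-0.05],
    [0.25,0.4,5.5,3,0,0,-0.15],
    [0.25,0.7,9.5,3,0,0,-0.25],
    [0.25,0.9,13.5,3,0,0,-0.35],
    [0.25,1.1,17.5,3,0,0,-0.46],
  ],
)

```text
time: 23.33
tool_pos: [0.4501, 0.1543, 0.1191]
tool_rot: [3.141, -0.001, 0.929]
contact_force: [1.3, 0.1, -1.3]
opening: 0.0339
grip_force: 14.9
```

Request:
step_arm(
  commands=[
    [0.25,0.2,4,0,0,0,0],
    [0.25,0.4,8,0,0,0,0],
    [0.25,0.6,11,0,0,0,0],
    [0.25,0.7,12.7,0,0,0,0],
    [0.25,0.7,12.7,0,0,0,0],
  ],
)

```text
time: 23.75
tool_pos: [0.4569, 0.2829, 0.1184]
tool_rot: [-3.142, -0.001, 0.938]
contact_force: [0.0, -0.4, 0.2]
opening: 0.034
grip_force: 15.0
```

Request:
step_arm(
  commands=[
    [0.25,0,0,0,0,0,0],
    [0.25,0,0,-3,0,0,0],
    [0.25,0,0,-6,0,0,0],
    [0.25,0,0,-8,0,0,0],
    [0.25,0,0,-9.2,0,0,0],
  ],
)

```text
time: 24.17
tool_pos: [0.4573, 0.2785, 0.0251]
tool_rot: [-3.141, -0.0, 0.932]
contact_force: [-1.1, 10.1, 14.1]
opening: 0.0343
grip_force: 15.0
```

Request:
step_arm(
  commands=[
    [0.25,0,0,-0.3,0,0,0],
    [0.25,0,0,-0.65,0,0,0],
    [0.25,0,0,-0.65,0,0,0],
    [0.25,0,0,-0.65,0,0,0],
  ],
)

```text
time: 24.5
tool_pos: [0.4583, 0.2792, 0.0208]
tool_rot: [3.141, -0.003, 0.932]
contact_force: [0.3, 4.9, 3.5]
opening: 0.034
grip_force: 15.0
```

There is a side force, and y reads 6 mm short of the command. I'll look before releasing.

```bash
python3 - <<'E'
from h import *
s=save('scene','sc5'); d=save('side','sd5'); S=camera_model('scene');D=camera_model('side'); o=observe();print(o['tool_pos'],o['tool_rot'],o['contact_force'])
print(proj(S,np.array([.4573,.2854,.02])),proj(D,np.array([.4573,.2854,.02])))
f=lambda M,im,p,r:cv2.resize(im[max(0,int(p[1])-r):int(p[1])+r,int(p[0])-r:int(p[0])+r,::-1],(400,400),interpolation=cv2.INTER_CUBIC)
p=np.array([.4573,.2854,.03])
cv2.imwrite('pics/v5.png',np.hstack([f(S,s,proj(S,p),50),f(D,d,proj(D,p),45)]))
E
```

```text
[0.45826911 0.27927116 0.0207002 ] [ 3.14046823e+00 -2.52925780e-03  9.32773608e-01] [0.99654844 3.33778631 5.36357079]
[360.81047083 162.654217  ] [199.16423984 165.50513333]
```

View pics/v5.png

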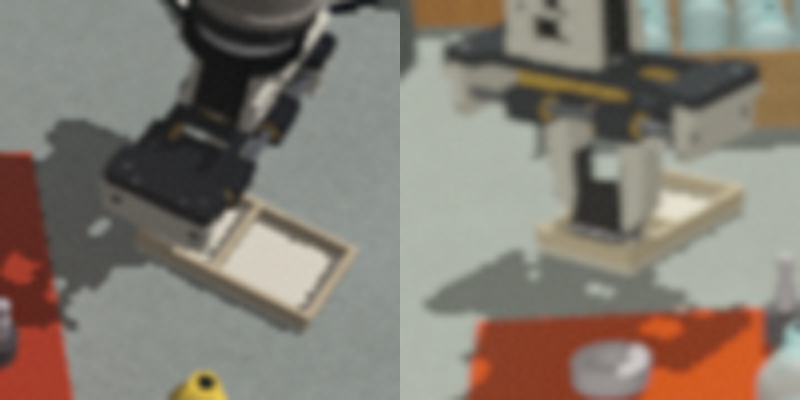

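The cap's steel band shows in front of the tray wall, so its foot seems to have caught on the end wall. I'll lift, let the arm settle, and measure where the cap sits in the fingers.

Request:
step_arm(
  commands=[
    [0.25,0,0,1,0,0,0],
    [0.25,0,0,3,0,0,0],
    [0.25,0,0,4,0,0,0],
    [0.25,0,0,4,0,0,0],
    [0.25,0,0,4,0,0,0],
  ],
)

```text
time: 25.02
tool_pos: [0.4573, 0.2792, 0.06]
tool_rot: [3.141, -0.0, 0.934]
contact_force: [0.1, 1.3, -1.2]
opening: 0.0336
grip_force: 15.0
```

Request:
step_arm(
  commands=[
    [0.25,0,0,0,0,0,0],
    [0.25,0,0,0,0,0,0],
    [0.25,0,0,0,0,0,0],
  ],
)

```text
time: 25.27
tool_pos: [0.4567, 0.2792, 0.0588]
tool_rot: [-3.141, 0.002, 0.934]
contact_force: [0.7, 0.2, -1.1]
opening: 0.034
grip_force: 15.0
```

```bash
python3 - <<'E'
from h import *
s=save('scene','sc6'); d=save('side','sd6'); w=save('wrist','w6'); S=camera_model('scene');D=camera_model('side'); o=observe();print(o['tool_pos'],o['tool_rot'],o['contact_force'])
t=o['tool_pos']; p=proj(D,t); print(p)
a=cv2.resize(d[int(p[1])-40:int(p[1])+40,int(p[0])-40:int(p[0])+40,::-1],(400,400),interpolation=cv2.INTER_CUBIC)
W=camera_model('wrist'); q=proj(W,t); print(q)
b=cv2.resize(w[:,:,::-1],(533,400),interpolation=cv2.INTER_AREA)[:,66:466]
cv2.imwrite('pics/v6.png',np.hstack([a,b]))
E
```

```text
[0.45694079 0.27938895 0.05915598] [-3.14121155e+00  8.82646647e-04  9.34166983e-01] [0.13753219 0.36369988 0.89833284]
[198.19041955 153.27435028]
[255.8790805  237.16757571]
```

View pics/v6.png

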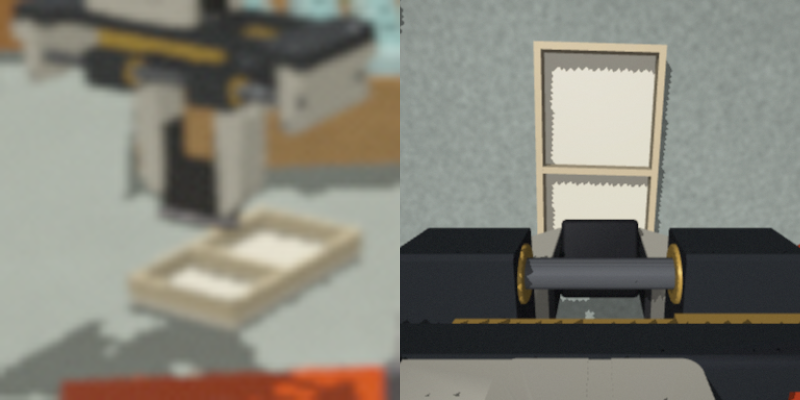

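The settled pose shows the arm really stopped at y=0.279, because fast rows lose some travel. The cap hit the end wall and slid up about 10 mm in the grip. I'll recheck the tray from this view, then stand the cap on the open bench beside it and grip it again.

```bash
python3 - <<'E'
from h import *
m=camera_model('wrist')
f=lambda u,v,z:onz(m,(u-400+66)*512/533,v*512/533,z)[:2]
a,b=f(534,41,.016),f(667,45,.016); c,d=f(536,172,.016),f(662,176,.016)
ex=(a+b-c-d); ex/=np.linalg.norm(ex); M=(a+b)/2
print(a,b,np.linalg.norm(a-b),'axis',np.degrees(np.arctan2(ex[1],ex[0])),'edge az',np.degrees(np.arctan2(*(b-a)[::-1])))
print('part',(c+d)/2,'dist',np.linalg.norm(M-(c+d)/2))
ex=np.array([np.cos(np.radians(52.8)),np.sin(np.radians(52.8))])
print('centre',M-ex*.064,'small',M-ex*.099,'large',M-ex*.037)
E
```

```text
[0.48917625 0.38500558] [0.54727652 0.33962545] 0.07372244471185165 axis 52.948048270068114 edge az -37.99217529342158
part [0.47384234 0.30352688] dist 0.07366171225278288
centre [0.47953204 0.3113376 ] small [0.45837107 0.28345905] large [0.49585622 0.33284391]
```

Request:
step_arm(
  commands=[
    [0.25,-2,-1.8,0,0,0,0],
    [0.25,-4,-3.6,0,0,0,0],
    [0.25,-6,-5.4,0,0,0,0],
    [0.25,-7.2,-6.4,0,0,0,0],
    [0.25,-7.2,-6.4,0,0,0,0],
  ],
)

```text
time: 25.83
tool_pos: [0.382, 0.2138, 0.0593]
tool_rot: [-3.139, 0.004, 0.934]
contact_force: [-0.5, -0.5, -0.0]
opening: 0.034
grip_force: 15.0
```

Request:
step_arm(
  commands=[
    [0.25,0,0,-2,0,0,0],
    [0.25,0,0,-4,0,0,0],
    [0.25,0,0,-4.8,0,0,0],
    [0.25,0,0,-5.2,0,0,0],
    [0.25,0,0,-5.2,0,0,0],
  ],
)

```text
time: 26.25
tool_pos: [0.3859, 0.2156, 0.0076]
tool_rot: [3.141, 0.0, 0.934]
contact_force: [-0.4, -1.9, 1.2]
opening: 0.0339
grip_force: 15.0
```

Request:
step_arm(
  commands=[
    [0.25,0,0,-0.1,0,0,0],
    [0.55,0,0,-0.1,0,0,0],
    [0.55,0,0,-0.1,0,0,0],
    [0.55,0,0,-0.1,0,0,0],
    [0.55,0,0,0.9,0,0,0],
  ],
)

```text
time: 26.67
tool_pos: [0.3846, 0.2154, 0.0156]
tool_rot: [-3.14, 0.002, 0.934]
contact_force: [0.3, -0.4, -0.1]
opening: 0.05
grip_force: 0.0
```

Request:
step_arm(
  commands=[
    [0.55,0,0,0,0,0,0],
    [0.25,0,0,0,0,0,0],
    [0.25,0,0,0,0,0,0],
    [0.25,0,0,0,0,0,0],
    [0.25,0,0,0,0,0,0],
  ],
)

```text
time: 27.08
tool_pos: [0.385, 0.2155, 0.0163]
tool_rot: [-3.141, 0.0, 0.934]
contact_force: [-0.5, 1.0, -0.2]
opening: 0.0336
grip_force: 15.0
```

Request:
step_arm(
  commands=[
    [0.25,0,0,0,0,0,0],
    [0.25,0,0,0,0,0,0],
    [0.25,0,0,0.5,0,0,0],
    [0.25,0,0,2,0,0,0],
    [0.25,0,0,4.5,0,0,0],
  ],
)

```text
time: 27.5
tool_pos: [0.3837, 0.2149, 0.0608]
tool_rot: [-3.139, 0.004, 0.934]
contact_force: [-0.1, -0.8, -0.8]
opening: 0.0341
grip_force: 15.0
```

Request:
step_arm(
  commands=[
    [0.25,1.5,1.5,0.5,0,0,0],
    [0.25,3,3,0.5,0,0,0],
    [0.25,5,5,0.5,0,0,0],
    [0.25,7.2,6.9,0.5,0,0,0],
    [0.25,7.2,6.9,0.5,0,0,0],
  ],
)

```text
time: 27.92
tool_pos: [0.4614, 0.2875, 0.0676]
tool_rot: [3.139, -0.006, 0.935]
contact_force: [-0.7, -0.0, 0.5]
opening: 0.034
grip_force: 15.0
```

Request:
step_arm(
  commands=[
    [0.25,0,0,0,0,0,0],
    [0.25,0,0,0,0,0,0],
    [0.25,0,0,0,0,0,0],
  ],
)

```text
time: 28.17
tool_pos: [0.4561, 0.2838, 0.0665]
tool_rot: [-3.141, 0.002, 0.934]
contact_force: [0.2, 0.4, -0.5]
opening: 0.0339
grip_force: 15.0
```

```bash
python3 - <<'E'
from h import *
d=save('side','sd7'); w=save('wrist','w7'); D=camera_model('side'); W=camera_model('wrist'); o=observe();print(o['tool_pos'],o['contact_force'],o['opening'])
p=proj(D,o['tool_pos'])
# cap top face in the wrist view, just above the gripper bar
g=cv2.cvtColor(w,cv2.COLOR_RGB2GRAY); print('tip px',p,'black rows col256:',np.where(g[:,256]<45)[0][:3])
a=cv2.resize(d[int(p[1])-40:int(p[1])+40,int(p[0])-40:int(p[0])+40,::-1],(400,400),interpolation=cv2.INTER_CUBIC)
b=cv2.resize(w[:,:,::-1],(533,400),interpolation=cv2.INTER_AREA)[:,66:466]
cv2.imwrite('pics/v7.png',np.hstack([a,b]))
E
```

```text
[0.45645953 0.28391404 0.06673864] [-0.07213679  0.07572234 -0.44593239] 0.03374304823946616
tip px [197.84513578 150.13181723] black rows col256: [212 213 214]
```

View pics/v7.png

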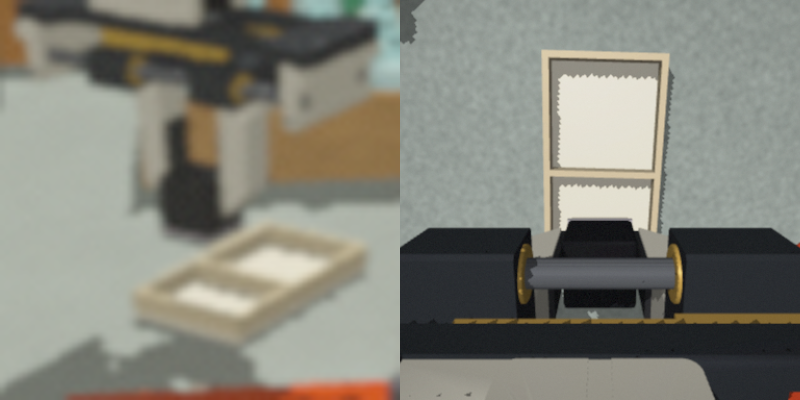

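The cap is upright, with its foot well below the tips again. Its foot edge is at row 212 in the wrist view. I'll work out how far the cap sits off centre along the tray axis.

```bash
python3 - <<'E'
from h import *
m=camera_model('wrist'); t=observe()['tool_pos']; y=observe()['tool_rot'][2]; ex=np.array([np.cos(y),np.sin(y)])
for z in (.049,.051,.053): print(z,(onz(m,256,211.5,z)[:2]-t[:2])@ex, onz(m,256,211.5,z)[:2])
print(t, (t[:2]-np.array([.4578,.2845]))@ex)
E
```

```text
0.049 0.008306617280162906 [0.46149296 0.29052297]
0.051 0.008974510521975378 [0.46188499 0.29106375]
0.053 0.009642403763787926 [0.46227701 0.29160453]
[0.45645953 0.28391404 0.06673864] -0.0012682502680693257
```

```bash
python3 - <<'E'
from h import *
m=camera_model('wrist'); t=observe()['tool_pos']; y=observe()['tool_rot'][2]; ex=np.array([np.cos(y),np.sin(y)])
im=cv2.imread('pics/w7.png',0); print(im[204:232,256], im[280:305,256])
for v in (290,292,294,296): print(v,(onz(m,256,v,.087)[:2]-t[:2])@ex)
E
```

```text
[222 223 222 222 203 154 134 103  16  12  19  18  18  19  16  18  17  22
  19  23  17  20  11  21  21  23  19  23] [16 14 17 19 16 18 13 17 18 15 15 20 14 14 17 51 83 91 90 94 95 94 94 90
 91]
290 -0.018800170629708887
292 -0.019886356472071383
294 -0.02097639533829496
296 -0.022070307766537435
```

Both faces put the cap about 5.5 mm behind the finger centre. I'll shift 4 mm in x and 5.5 mm in y, and lower slowly.

Request:
step_arm(
  commands=[
    [0.25,0.4,0.55,0,0,0,0],
    [0.25,0.4,0.55,-1,0,0,0],
    [0.25,0.4,0.55,-2,0,0,0],
    [0.25,0.4,0.55,-2.8,0,0,0],
    [0.25,0.4,0.55,-3.2,0,0,0],
  ],
)

```text
time: 28.68
tool_pos: [0.46, 0.2895, 0.0326]
tool_rot: [-3.14, 0.003, 0.934]
contact_force: [-0.4, 0.2, -0.9]
opening: 0.0339
grip_force: 15.0
```

Request:
step_arm(
  commands=[
    [0.25,0,0,-0.4,0,0,0],
    [0.25,0,0,-0.8,0,0,0],
    [0.25,0,0,-1.1,0,0,0],
    [0.25,0,0,-1.35,0,0,0],
    [0.25,0,0,-1.35,0,0,0],
  ],
)

```text
time: 29.1
tool_pos: [0.461, 0.2899, 0.0207]
tool_rot: [-3.141, 0.001, 0.934]
contact_force: [-0.8, -0.3, -1.2]
opening: 0.0341
grip_force: 15.0
```

There was no contact force at the correct height, so the cap is in the cell. I'll release, rise and go to the square bottle.

Request:
step_arm(
  commands=[
    [0.55,0,0,0,0,0,0],
    [0.55,0,0,0,0,0,0],
    [0.55,0,0,0,0,0,0],
    [0.55,0,0,2,0,0,0],
    [0.55,0,0,5,0,0,0],
  ],
)

```text
time: 29.52
tool_pos: [0.4594, 0.2891, 0.0694]
tool_rot: [-3.139, 0.005, 0.934]
contact_force: [0.4, 0.3, -0.0]
opening: 0.0505
grip_force: 0.0
```

Request:
step_arm(
  commands=[
    [0.7,0,0,3.5,0,0,0],
    [0.7,0,0,7,0,0,0],
    [0.7,0,0,10,0,0,0],
    [0.7,1,-3.3,10,0,0,-0.06],
    [0.7,2,-6.6,10,0,0,-0.11],
  ],
)

```text
time: 29.93
tool_pos: [0.4822, 0.2249, 0.1739]
tool_rot: [3.139, -0.005, 0.825]
contact_force: [0.5, -0.7, -1.1]
opening: 0.0638
grip_force: 0.0
```

```bash
python3 - <<'E'
from h import *
o=observe(); S=camera_model('scene'); D=camera_model('side')
# black blob in the fixed views near the small cell; foot/top by ray casting
for n,m,r in (('scene',S,22),('side',D,25)):
    im=save(n,n+'8'); p=proj(m,np.array([.4578,.2845,.022])); x0,y0=int(p[0])-r,int(p[1])-r
    c=im[y0:y0+2*r,x0:x0+2*r]; k=(c.max(2)<48).astype(np.uint8); N,l,s,ce=cv2.connectedComponentsWithStats(k)
    for i in range(1,N):
        if s[i,4]>40: print(n,'expected',p,'blob',s[i]+[x0,y0,0,0,0],'c',ce[i]+[x0,y0])
    for z in (.004,.04): print('  proj z',z,proj(m,np.array([.4578,.2845,z])))
print(o['tool_pos'],o['tool_rot'])
E
```

```text
scene expected [360.64799679 162.32184225] blob [354 154  16  17 177] c [361.50847458 162.10169492]
  proj z 0.004 [359.45614898 166.61634616]
  proj z 0.04 [361.86699847 157.92949667]
  proj z 0.004 [199.68053796 170.81186283]
  proj z 0.04 [198.91594845 159.02859751]
[0.48215693 0.22491163 0.17389903] [ 3.13857842 -0.00522346  0.82530665]
```

The black blob in the scene view is at (361.5,162.1) against an expected (360.6,162.3), so the cap stands in its cell. I'll carry on to the square bottle.

Request:
step_arm(
  commands=[
    [0.7,1,-3.4,0,0,0,-0.05],
    [0.7,2,-6.8,0,0,0,-0.05],
    [0.7,3,-10.2,0,0,0,-0.05],
    [0.7,4,-13.6,0,0,0,-0.05],
    [0.7,5,-17,0,0,0,-0.05],
  ],
)

```text
time: 30.45
tool_pos: [0.5313, 0.053, 0.1713]
tool_rot: [3.142, -0.0, 0.775]
contact_force: [0.7, 0.0, 0.4]
opening: 0.0642
grip_force: 0.0
```

Request:
step_arm(
  commands=[
    [0.7,1,-3.4,0,0,0,0],
    [0.7,2,-6.8,0,0,0,0],
    [0.7,3,-10.2,0,0,0,0],
    [0.7,4,-13,0,0,0,0],
    [0.7,4,-13,0,0,0,0],
  ],
)

```text
time: 30.87
tool_pos: [0.5727, -0.0808, 0.171]
tool_rot: [3.139, 0.0, 0.77]
contact_force: [0.1, 0.5, 1.0]
opening: 0.0643
grip_force: 0.0
```

Request:
step_arm(
  commands=[
    [0.7,0,0,0,0,0,0],
    [0.7,0,0,0,0,0,0],
    [0.7,0,0,0,0,0,0],
  ],
)

```text
time: 31.12
tool_pos: [0.5708, -0.0745, 0.1711]
tool_rot: [-3.141, -0.0, 0.776]
contact_force: [-0.8, -0.2, 0.4]
opening: 0.0643
grip_force: 0.0
```

```bash
python3 - <<'E'
from h import *
o=observe(); print(o['tool_pos'],o['tool_rot'],o['opening'])
# square bottle body in the earlier overhead view: non-red blob outline -> yaw
import pickle
m=pickle.load(open('w_mat2.pkl','rb')); im=cv2.imread('pics/w_mat2.png'); c=im[115:185,185:255].astype(int)
k=((c[:,:,0]>110)).astype(np.uint8); N,l,s,ce=cv2.connectedComponentsWithStats(k); i=1+s[1:,4].argmax()
P=np.argwhere(l==i)[:,::-1]+[185,115]; G=np.array([onz(m,u,v,.059)[:2] for u,v in P],np.float32)
r=cv2.minAreaRect(G*1000); print(r,ce[i]+[185,115])
E
```

```text
[ 0.57083422 -0.07451423  0.17114546] [-3.14100019e+00 -2.01149520e-05  7.75711442e-01] 0.06425072085008633
((572.8343505859375, -73.84061431884766), (43.44822692871094, 39.043277740478516), 40.91064453125) [219.92894394 147.38265971]
```

Request:
step_arm(
  commands=[
    [0.7,0.05,-0.15,-3.5,0,0,-0.03],
    [0.7,0.05,-0.15,-7,0,0,-0.03],
    [0.7,0.05,-0.15,-10.5,0,0,-0.03],
    [0.7,0.05,-0.15,-13,0,0,-0.03],
    [0.7,0.05,-0.15,-14.9,0,0,-0.03],
  ],
  grip_force=25,
)

```text
time: 31.53
tool_pos: [0.5702, -0.0755, 0.0199]
tool_rot: [-3.139, 0.002, 0.746]
contact_force: [-0.3, 0.0, 0.3]
opening: 0.0639
grip_force: 0.0
```

Request:
step_arm(
  commands=[
    [0.7,0,0,0,0,0,0],
    [0.7,0,0,0,0,0,0],
    [0.3,0,0,0,0,0,0],
    [0.3,0,0,0,0,0,0],
    [0.3,0,0,0,0,0,0],
  ],
)

```text
time: 31.95
tool_pos: [0.5727, -0.0775, 0.0239]
tool_rot: [3.139, -0.002, 0.745]
contact_force: [0.1, -0.7, -0.8]
opening: 0.0486
grip_force: 0.0
```

Request:
step_arm(
  commands=[
    [0.3,0,0,0,0,0,0],
    [0.3,0,0,0,0,0,0],
    [0.3,0,0,0,0,0,0],
    [0.3,0,0,0,0,0,0],
    [0.3,0,0,0,0,0,0],
  ],
)

```text
time: 32.37
tool_pos: [0.572, -0.0774, 0.0232]
tool_rot: [3.141, -0.001, 0.744]
contact_force: [-1.1, 0.8, 6.4]
opening: 0.0395
grip_force: 25.0
```

Request:
step_arm(
  commands=[
    [0.3,0,0,0.4,0,0,0],
    [0.3,0,0,1.5,0,0,0],
    [0.3,0,0,4,0,0,0],
    [0.3,0,0,7.5,0,0,0],
    [0.3,0,0,11,0,0,0],
  ],
)

```text
time: 32.78
tool_pos: [0.571, -0.0774, 0.1333]
tool_rot: [-3.14, 0.001, 0.744]
contact_force: [1.1, -0.4, -0.2]
opening: 0.0398
grip_force: 25.0
```

Request:
step_arm(
  commands=[
    [0.3,-0.3,1.5,0,0,0,0],
    [0.3,-0.9,4.5,0,0,0,0.04],
    [0.3,-1.5,8,0,0,0,0.08],
    [0.3,-2.1,11.5,0,0,0,0.13],
    [0.3,-2.7,15,0,0,0,0.178],
  ],
)

```text
time: 33.2
tool_pos: [0.544, 0.0739, 0.1326]
tool_rot: [3.141, -0.0, 0.924]
contact_force: [0.2, 0.4, -1.1]
opening: 0.0397
grip_force: 25.0
```

Request:
step_arm(
  commands=[
    [0.3,-0.7,3.5,0,0,0,0],
    [0.3,-1.3,7,0,0,0,0],
    [0.3,-2,10.5,0,0,0,0],
    [0.3,-2.6,14,0,0,0,0],
    [0.3,-3.2,17.5,0,0,0,0],
  ],
)

```text
time: 33.62
tool_pos: [0.5118, 0.2493, 0.1326]
tool_rot: [3.141, -0.0, 0.922]
contact_force: [1.2, -0.9, -1.1]
opening: 0.0402
grip_force: 25.0
```

Request:
step_arm(
  commands=[
    [0.3,-0.7,3.5,0,0,0,0],
    [0.3,-1.3,6.5,0,0,0,0],
    [0.3,-1.6,8.5,0,0,0,0],
    [0.3,-1.6,8.5,0,0,0,0],
    [0.3,-1.6,8.5,0,0,0,0],
  ],
)

```text
time: 34.03
tool_pos: [0.496, 0.3334, 0.1321]
tool_rot: [3.141, 0.0, 0.925]
contact_force: [0.1, -1.0, -1.5]
opening: 0.0397
grip_force: 25.0
```

Request:
step_arm(
  commands=[
    [0.3,0,0,0,0,0,0],
    [0.3,0,0,0,0,0,0],
    [0.3,0,0,0,0,0,0],
  ],
)

```text
time: 34.28
tool_pos: [0.4971, 0.3314, 0.1323]
tool_rot: [3.141, 0.0, 0.921]
contact_force: [-0.2, 0.2, -1.7]
opening: 0.0395
grip_force: 25.0
```

Request:
step_arm(
  commands=[
    [0.3,-0.15,0.2,-1.5,0,0,0],
    [0.3,-0.15,0.2,-4.5,0,0,0],
    [0.3,-0.15,0.2,-7,0,0,0],
    [0.3,-0.15,0.2,-9,0,0,0],
    [0.3,-0.15,0.2,-10,0,0,0],
  ],
)

```text
time: 34.7
tool_pos: [0.4942, 0.3329, 0.0296]
tool_rot: [-3.14, 0.004, 0.921]
contact_force: [-0.0, -0.1, -1.1]
opening: 0.0393
grip_force: 25.0
```

Request:
step_arm(
  commands=[
    [0.3,0,0,-0.3,0,0,0],
    [0.3,0,0,-0.6,0,0,0],
    [0.3,0,0,-0.85,0,0,0],
    [0.3,0,0,-0.9,0,0,0],
    [0.3,0,0,-0.9,0,0,0],
  ],
)

```text
time: 35.12
tool_pos: [0.496, 0.3348, 0.0243]
tool_rot: [3.14, -0.002, 0.922]
contact_force: [0.7, -0.6, -1.0]
opening: 0.0395
grip_force: 25.0
```

Request:
step_arm(
  commands=[
    [0.3,0,0,-0.03,0,0,0],
    [0.6,0,0,-0.03,0,0,0],
    [0.6,0,0,-0.03,0,0,0],
    [0.6,0,0,-0.03,0,0,0],
    [0.6,0,0,-0.03,0,0,0],
  ],
)

```text
time: 35.53
tool_pos: [0.4951, 0.3346, 0.0229]
tool_rot: [3.142, 0.0, 0.922]
contact_force: [0.5, 0.1, 0.3]
opening: 0.0547
grip_force: 0.0
```

Request:
step_arm(
  commands=[
    [0.6,0,0,2,0,0,0],
    [0.6,0,0,5,0,0,0],
    [0.6,0,0,8,0,0,0],
    [0.6,0,0,11,0,0,0],
    [0.6,0,0,14,0,0,0],
  ],
)

```text
time: 35.95
tool_pos: [0.4949, 0.3344, 0.1641]
tool_rot: [-3.141, 0.0, 0.922]
contact_force: [0.8, 0.9, -0.4]
opening: 0.0552
grip_force: 0.0
```

Request:
step_arm(
  commands=[
    [0.6,-3,-3,0,0,0,0],
    [0.6,-6,-6,0,0,0,0],
    [0.6,-9,-9,0,0,0,0],
    [0.6,-9,-9,0,0,0,0],
    [0.6,-9,-9,0,0,0,0],
  ],
)

```text
time: 36.37
tool_pos: [0.4034, 0.2433, 0.163]
tool_rot: [-3.141, 0.001, 0.921]
contact_force: [1.0, 0.8, -0.3]
opening: 0.0551
grip_force: 0.0
```

```bash
python3 - <<'E'
from h import *
print(observe()['tool_pos'])
# dark blobs (neck openings, caps) near expected spots in both fixed views, turned to offsets by ray casting
ex=[('round neck',.5898,-.3073,.103),('flat neck',.4714,-.3439,.090),('square neck',.4954,.3337,.074),('rcap mid',.5306,-.3256,.024),('scap mid',.4578,.2845,.022),('squat neck',.5562,.0337,.059),('ball mid',.4395,-.1365,.023)]
for n in ('scene','side'):
    m=camera_model(n); im=save(n,n+'9'); g=im.max(2); k=(g<60).astype(np.uint8)
    N,l,s,ce=cv2.connectedComponentsWithStats(k)
    for t,x,y,z in ex:
        p=proj(m,np.array([x,y,z])); ok=[i for i in range(1,N) if np.hypot(*(ce[i]-p))<15 and 3<s[i,4]<1500]
        for i in sorted(ok,key=lambda i:np.hypot(*(ce[i]-p)))[:2]: print(n,t,p.round(1),ce[i].round(1),'area',s[i,4],'box',s[i,2:4],'off mm',((onz(m,*ce[i],z)[:2]-[x,y])*1000).round(1))
E
```

```text
[0.40340253 0.24326832 0.16304272]
scene round neck [129.6 189.7] [131.5 185.5] area 38 box [10  7] off mm [-12.6   3.2]
scene rcap mid [131.6 190.4] [131.5 185.5] area 38 box [10  7] off mm [-16.2  -2. ]
scene scap mid [360.6 162.3] [361.6 162.3] area 196 box [16 18] off mm [-0.1  2.6]
scene ball mid [205.5 161.7] [205.8 161.9] area 113 box [11 13] off mm [0.7 0.8]
side scap mid [199.3 165. ] [200.  164.7] area 108 box [13 10] off mm [2.  1.7]
side ball mid [190.2 251.8] [186.8 256.1] area 8 box [4 5] off mm [ -6.  -12.9]
side ball mid [190.2 251.8] [184. 251.] area 5 box [1 5] off mm [-11.4   3.9]
```

```bash
python3 - <<'E'
from h import *
ex=[('round neck',.5898,-.3073,.103),('flat neck',.4714,-.3439,.090),('square neck',.4954,.3337,.074),('rcap',.5306,-.3256,.024),('squat neck',.5562,.0337,.059),('ball',.4395,-.1365,.023)]
for n in ('scene','side'):
    m=camera_model(n); g=cv2.imread(f'pics/{n}9.png').max(2).astype(float)
    for t,x,y,z in ex:
        p=proj(m,np.array([x,y,z])); r=8; u,v=np.round(p).astype(int)
        w=g[v-r:v+r+1,u-r:u+r+1]; bg=np.median(w); k=(w<min(w.min()+35,bg-20)).astype(np.uint8)
        N,l,s,ce=cv2.connectedComponentsWithStats(k)
        for i in range(1,N):
            if s[i,4]>4: c=ce[i]+[u-r,v-r]; print(n,t,p.round(1),c.round(1),'a',s[i,4],'min',w.min(),'off mm',((onz(m,*c,z)[:2]-[x,y])*1000).round(1))
E
```

```text
scene round neck [129.6 189.7] [131.4 185.6] a 40 min 27.0 off mm [-12.3   2.8]
scene rcap [131.6 190.4] [131.4 185.6] a 40 min 27.0 off mm [-15.9  -2.4]
scene squat neck [271.2 185.4] [272.  185.5] a 6 min 56.0 off mm [0.4 2.1]
scene ball [205.5 161.7] [205.9 162. ] a 118 min 36.0 off mm [0.8 1.1]
side round neck [291.7 267.8] [292.8 267.9] a 12 min 87.0 off mm [ 1.5 -0.5]
side flat neck [208.6 300.3] [209.1 300.4] a 17 min 92.0 off mm [ 0.7 -0.4]
side squat neck [243.1 190.5] [238.7 189.5] a 41 min 85.0 off mm [-9.2  6.3]
```

Both long tray necks, the squat bottle and the ball cap are where they should be. I'll check the square bottle's neck from the wrist camera.

```bash
python3 - <<'E'
from h import *
m=camera_model('wrist'); im=save('wrist','w9'); g=im.max(2).astype(float)
for t,x,y,z,r in [('square neck',.4954,.3337,.074,25),('scap top',.4578,.2845,.040,40)]:
    p=proj(m,np.array([x,y,z])); u,v=np.round(p).astype(int); w=g[max(v-r,0):v+r+1,u-r:u+r+1]
    N,l,s,ce=cv2.connectedComponentsWithStats((w<60).astype(np.uint8))
    for i in range(1,N):
        if s[i,4]>20: c=ce[i]+[u-r,max(v-r,0)]; print(t,p.round(1),c.round(1),s[i],'off mm',((onz(m,*c,z)[:2]-[x,y])*1000).round(1))
E
```

```text
square neck [280.5  21.7] [279.4  19. ] [ 17  12  14  15 167] off mm [0.4 1.8]
scap top [275.6 111.9] [274.1 111.3] [  19   20   39   40 1538] off mm [-0.8  1.2]
```

The square bottle's neck is within 2 mm of where it should be, the square cap's top is within 1.5 mm, and the robot touches nothing. I'm handing the job in.

```bash
python3 -c "
from h import *
print(hand_in())"
```

```text
the job is handed in; nothing more can be done
None
```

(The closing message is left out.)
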